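# Put the spice jars away on the spice carousel

### The arm

A 7-joint arm with a two-finger parallel gripper is mounted at the origin on a cart in front of the work surface, level with it; the furniture and walls round the work are solid. World frame = base frame: x ahead of the robot, y to its left, z up, the work surface at z = 0. Lengths are in m, angles in degrees, forces in N, time in s.
With the tool pointing down it reaches from about 0.35 to 0.9 m from the base axis. Payload 19.9 kg.
Tool frame: the origin (TCP) lies at the very end of the fingers, on their centre line; the grasp point (between the pads) lies 19 mm behind it; z points along the fingers, y is the line along which they close (so a half turn about z gives the same grasp; the last joint's range is limited). The gripper opens to 94 mm and grips with 3 to 60 N. Pads are 16 mm wide; open, the fingers measure 119 mm over their backs; the gripper's body (75 mm by 177 mm) begins 78 mm behind the grasp point.
Start: joints at [73.711, 23.915, -0.59, 92.452, 0.269, 63.638, -3.037], TCP at [0.15, -0.607, 0.184] pointing down, gripper open.
Joint ranges: [-161.28, 161.28], [-22.2, 115.67], [-73.04, 71.86], [3.21, 147.25], [-68.34, 248.33], [10.77, 114.83], [-161.83, 161.83]. Speed limits (degrees/s): [108.29, 108.29, 136.94, 136.94, 172.46, 172.46, 172.46].

### API

Orientations are given as a 3x3 rotation matrix whose columns are the frame's x, y, z axes.
In Python, from plant import arm gives the robot as it stands.
- The arm moves only by the tool play_rows, never from a script. Its argument "motion" is a list of rows, each an object of numbers: "rx", "ry", "rz": the turn, a rotation vector about the tool's x, y, z in degrees; "dx", "dy", "dz": the shift along the tool's x, y, z in cm; "fingers": the finger opening in cm, from 0 to 9.4. A call has exactly 10 rows; each row is the pose to reach, as a shift and turn from the pose commanded when the call began, along the tool's axes at that moment; what a row does not reach only later rows make up. A row lasts 1/8 s, in which the tool goes at most 62.5 mm and 10.7 degrees, less where a joint would pass 70% of its speed; a pose out of reach is approached as far as the arm can. A call with a gripper value outside its range is refused whole. The fingers move at their own pace and stop on an object; "squeeze" is the grip in N (left out, the last holds). Time passes only in rows, so rows that repeat a pose let the fingers close, or fill a call up. It gives the time, the measured TCP pose, the force, the opening and the grip force at its end, in the units of the state.
- arm.sense(): the state, without advancing time (a new reading comes with each control period).
- arm.camera(name): name is "scene" or "top" or "wrist"; returns a dict with "pixels" (400x640x3 uint8, blue, green, red), "intrinsics" (3x3 intrinsics, pixels), "k1" (the pictures are not rectified: a ray, as slopes to the right and down, at radius r is drawn at 1 + k1 r^2 times it, then the intrinsics apply), "rvec" (rotation vector, rad) and "tvec" (3), from world to camera coordinates, as OpenCV has them; the wrist camera has in their place "tool_from_camera" (4x4, takes a point from camera to tool coordinates, whose origin is the TCP and whose axes are the flange's). Camera axes: x right, y down, z forward; pixel columns grow to the right and rows downward; lengths in m; the calibration is good to about 2 mm. A picture is of the moment at which its call begins: read the wrist's pose just before it. There is no depth.
- arm.job_done(): hands the job in; it is judged then, once.
The state is a dict: "t": time; "joint_positions": joint angles; "dq": joint speeds; "effort": joint torques, N m; "position": TCP position; "ee_rot": TCP orientation; "force": force on the tool from outside, world axes, zero at the start; "wrist_torque": the same for the moment, N m; "opening": finger opening in m; "grasp_force": force on a finger pad.
Only numpy, scipy, OpenCV 4.12 (cv2) and the standard library are available. Lean on these libraries where they do the work, as an engineer would, in place of code of your own. Each camera call takes 0.05 s, during which the arm holds its last target. There are 200 camera calls.

### The job

Cooking is over: put the yellow-lidded herb jar, the brown-lidded spice jar and the salt shaker that stand about on the worktop back on the spice carousel, each upright in the empty ring of the compartment where another one just like it already stands. The wire shelf covers the back of the carousel, so turn it, gently, by the black bar on top of its post to bring an empty ring out to the front. Do not knock any jar over, and leave the lemon, the yoghurt pot and the tuna tin where they are.

Things in the scene. Friction and masses are not known exactly. Their poses are not given: they have to be found in the camera images.
- jar_yellow: loose round spice jar with a yellow lid and green contents, 42 mm across, 96 mm tall, 0.15 kg; origin at the centre of its underside, z up along its axis. It stands upright on the worktop; grip it from above across its upper part. Its like with the same lid is fixed on the carousel and is not to be moved
- jar_brown: loose round spice jar with a dark brown lid, 44 mm across, 96 mm tall, 0.15 kg; origin at the centre of its underside, z up. It stands upright on the worktop. Its like is fixed on the carousel
- salt: loose round salt shaker, clear with a rounded grey top, 90 mm tall, 44 mm across up to 66 mm height, the top 34 mm across, 0.15 kg; origin at the centre of its underside, z up. It stands upright on the worktop. Its like is fixed on the carousel
- seat_yellow: empty wooden ring with a cork floor, on the carousel in the compartment of the fixed yellow-lidded jar: inside 68 mm across, ring 7 mm high, 2.5 mm thick; origin at the centre of its floor, 20 mm above the worktop, 92 mm from the carousel's axis. The three empty rings lie 120 degrees apart and turn with the carousel
- seat_brown: the same empty ring in the compartment of the fixed brown-lidded jar, 120 degrees counterclockwise (from above) from seat_yellow. The carousel is a round wooden tray 272 mm across, rim 12 mm high, with three dividers 26 mm high; each compartment has two rings 92 mm apart, one empty, one with a fixed jar that reaches 116 mm above the worktop
- seat_salt: the same empty ring in the compartment of the fixed salt shaker, 120 degrees clockwise from seat_yellow. Over the back of the tray stands a fixed white wire shelf, 340 mm wide and 136 mm high: its front edge runs along world y, 30 to 40 mm behind (+x of) the carousel's axis, and it covers all behind that; jars on the tray pass below it
- carousel_grip (a point): centre of the black bar on top of the carousel's post, on its vertical turning axis, 174 mm above the worktop; the bar is 46 mm long along this point's x axis, 14 mm wide along y, 28 mm high. Grip it from above across the 14 mm and turn: it turns either way through several turns against slight friction (0.06 N m) and stays as left. Turning it fast or jerkily tips or shifts jars that stand on it
- lemon: loose yellow lemon, 78x55x56 mm, lying among the jars, to be left alone; origin under its centre at its underside
- yoghurt_pot: loose white and red yoghurt pot, 72 mm across, 71 mm tall, to be left alone; origin at the centre of its underside
- tuna_tin: loose flat round tin, 86 mm across, 40 mm tall, to be left alone; origin at the centre of its underside
Mind the look-alikes: they are no part of the job. Leave any purple or red look-alike of the salt alone.

How it is judged (in metres and radians):
At the end, for the whole second after the job is handed in: Each of the three jars stands upright (within 6 degrees) on the floor of the empty ring beside its like (centre within 16 mm of the ring's centre, underside within 4 mm of its floor), released and at rest; the carousel is still (horizontal distance between jar_yellow and seat_yellow below 0.016 m and z of jar_yellow in the frame of seat_yellow between -0.004 and 0.004 m and angle between each of jar_yellow, jar_brown, salt's own z axis and vertical below 0.105 rad and linear speed of each of jar_yellow, jar_brown, salt below 0.02 m/s and contact force between each of jar_yellow, jar_brown, salt and the fingers below 0.1 N and horizontal distance between jar_brown and seat_brown below 0.016 m and z of jar_brown in the frame of seat_brown between -0.004 and 0.004 m and horizontal distance between salt and seat_salt below 0.016 m and z of salt in the frame of seat_salt between -0.004 and 0.004 m and linear speed of seat_yellow below 0.01 m/s); the robot touches nothing.
It fails at once if a jar is knocked over (tilted more than 35 degrees) (angle between any of jar_yellow, jar_brown, salt's own z axis and vertical above 0.6 rad).
It fails at once if the lemon, the yoghurt pot or the tuna tin is moved by more than 30 mm (distance of any of lemon, yoghurt_pot, tuna_tin from where it was at the start of the episode above 0.03 m).
It also fails if it takes over 120 s, if anything falls off the work surface, if the arm or the gripper's body presses on something with over 40 N, if the wrist force passes 120 N, or if a joint passes its speed limit or range.

## Working session

There is one attempt and no reset: what is moved stays moved. The work goes in short steps, Python scripts to look and compute and a tool call to move; the robot and the scene stay as the last step left them, time stands still between calls to the robot, and variables do not carry over. Pictures are saved under pics/ and viewed, at most 14 in all, crops included, and the job is handed in when it is done.

Besides the shell and the picture viewer there is one more tool, called after "Emit:" as name([rows], argument=value, ...), one row to a line, values as JSON. play_rows: Moves the arm, as the interface text tells. Its arguments: {"type":"object","properties":{"motion":{"type":"array","items":{"type":"object","properties":{"rx":{"type":"number"},"ry":{"type":"number"},"rz":{"type":"number"},"dx":{"type":"number"},"dy":{"type":"number"},"dz":{"type":"number"},"fingers":{"type":"number"}}}},"squeeze":{"type":"number"}},"required":["motion"]}

```bash
ls; mkdir -p pics; cat > h.py <<'E'
import numpy as np, cv2
from plant import arm
def snap(n,f):
    s=arm.sense(); c=arm.camera(n); cv2.imwrite('pics/'+f+'.png',c['pixels']); np.save('pics/'+f+'.npy',{'c':c,'s':s},allow_pickle=True); return s,c
def load(f):
    d=np.load('pics/'+f+'.npy',allow_pickle=True).item(); return d['s'],d['c']
def ray(s,c,u,v):
    K=np.array(c['intrinsics']); x=(u-K[0,2])/K[0,0]; y=(v-K[1,2])/K[1,1]; a,b=x,y
    for _ in range(30):
        r=a*a+b*b; a,b=x/(1+c['k1']*r),y/(1+c['k1']*r)
    d=np.array([a,b,1.])
    if 'rvec' in c:
        R=cv2.Rodrigues(np.array(c['rvec'],float))[0]; o=-R.T@np.ravel(c['tvec']); d=R.T@d
    else:
        T=np.array(c['tool_from_camera']); R=np.array(s['ee_rot']); o=np.array(s['position'])+R@T[:3,3]; d=R@T[:3,:3]@d
    return o,d/np.linalg.norm(d)
def plane(s,c,u,v,z):
    o,d=ray(s,c,u,v); return o+d*(z-o[2])/d[2]
def tri(r):
    A=sum(np.eye(3)-np.outer(d,d) for o,d in r); b=sum((np.eye(3)-np.outer(d,d))@o for o,d in r); return np.linalg.solve(A,b)
def proj(s,c,p):
    if 'rvec' in c: R=cv2.Rodrigues(np.array(c['rvec'],float))[0]; q=R@np.array(p)+np.ravel(c['tvec'])
    else:
        T=np.array(c['tool_from_camera']); q=np.array(s['ee_rot']).T@(np.array(p)-s['position']); q=T[:3,:3].T@(q-T[:3,3])
    a=q[:2]/q[2]; a=a*(1+c['k1']*(a@a)); K=np.array(c['intrinsics']); return K[:2,:2]@a+K[:2,2]
E
python3 - <<'E'
from h import *
for n in('scene','top','wrist'):
    s,c=snap(n,n+'0'); print(n,c['intrinsics'],c['k1'],[np.round(ray(s,c,320,200)[i],3) for i in(0,1)])
print(s)
E
```

```text
pics
scene [[404.33485795   0.         316.61462656]
 [  0.         404.33485795 205.20989687]
 [  0.           0.           1.        ]] -0.054599792476394474 [array([0.101, 0.579, 0.579]), array([ 0.541, -0.67 , -0.509])]
top [[404.32758751   0.         319.14090637]
 [  0.         404.32758751 200.0307912 ]
 [  0.           0.           1.        ]] -0.08871418047304032 [array([0.428, 0.015, 1.085]), array([ 0.131,  0.018, -0.991])]
wrist [[298.00668943   0.         316.61748472]
 [  0.         298.00668943 197.88268318]
 [  0.           0.           1.        ]] 0.007423112149411662 [array([ 0.23 , -0.588,  0.384]), array([-0.278, -0.08 , -0.957])]
{'t': 0.1, 'joint_positions': array([73.70999263, 23.94626802, -0.59027884, 92.47973733,  0.26860314,
       63.63909362, -3.03641627]), 'dq': array([ 0.04911133, -0.05465786, -0.02938723, -0.09620969, -0.08366632,
       -0.02805296, -0.00168406]), 'effort': array([ 5.24399911e-04, -8.52586269e+01,  6.39929250e-01, -4.26695144e+01,
       -4.88280226e-02,  1.63380807e-02,  6.94951927e-05]), 'position': array([ 0.15017836, -0.6063256 ,  0.18308705]), 'ee_rot': array([[ 9.70663618e-01,  2.40441314e-01, -3.40258236e-04],
       [ 2.40441543e-01, -9.70663043e-01,  1.05896561e-03],
       [-7.56570121e-05, -1.10971160e-03, -9.99999381e-01]]), 'force': array([ 0.74279876,  0.25075148, -0.08340316]), 'wrist_torque': array([ 0.01086089, -0.00990407, -0.03270456]), 'grasp_force': 0.0, 'opening': 0.09396250454035934}
```

View pics/scene0.png

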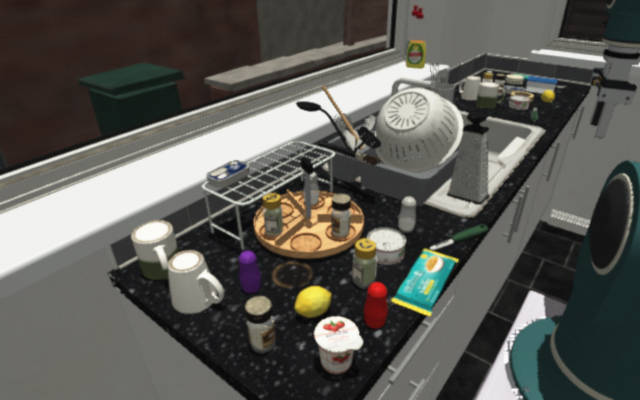

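View pics/top0.png

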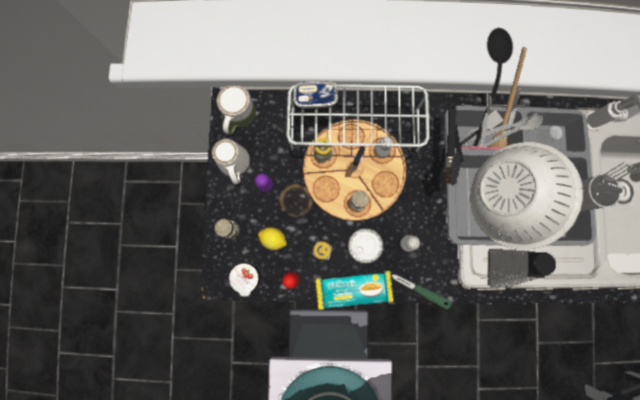

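The scene view has a yellow-lidded jar at (364,262), a brown-lidded jar at (260,323) and a grey shaker at (407,213). The tray is centred at about (310,222). In the top view these are at (322,250), (226,228), (411,242) and (354,170).

Look-alikes:
- **Salt:** purple shaker, scene (250,272); red shaker, scene (376,305).
- **Fixed jars on the tray:** scene (272,215) yellow, (341,217) brown, (311,185) salt.
- **Yellow:** the lemon at scene (313,302).

I still need the dividers to pair jars with rings, so I'll take a close crop.

```bash
python3 - <<'E'
from h import *
_,t=load('top0');_,s=load('scene0')
A=cv2.resize(t['pixels'][112:227,296:411],(480,480),interpolation=cv2.INTER_CUBIC)
B=cv2.resize(s['pixels'][185:345,225:425],(320,256),interpolation=cv2.INTER_CUBIC)
C=cv2.resize(s['pixels'][160:260,245:370],(320,256),interpolation=cv2.INTER_CUBIC)
D=cv2.resize(t['pixels'][212:304,208:438],(800,320*1)) [:120]*0
im=np.zeros((600,800,3),np.uint8); im[:480,:480]=A; im[:256,480:]=B; im[256:512,480:]=C
cv2.imwrite('pics/crop1.png',im)
for n,f,u,v,z in [('ycar','top0',354,170,.012)]: print(plane(None,t,u,v,z))
E
```

```text
[ 0.65294538 -0.05577974  0.012     ]
```

View pics/crop1.png

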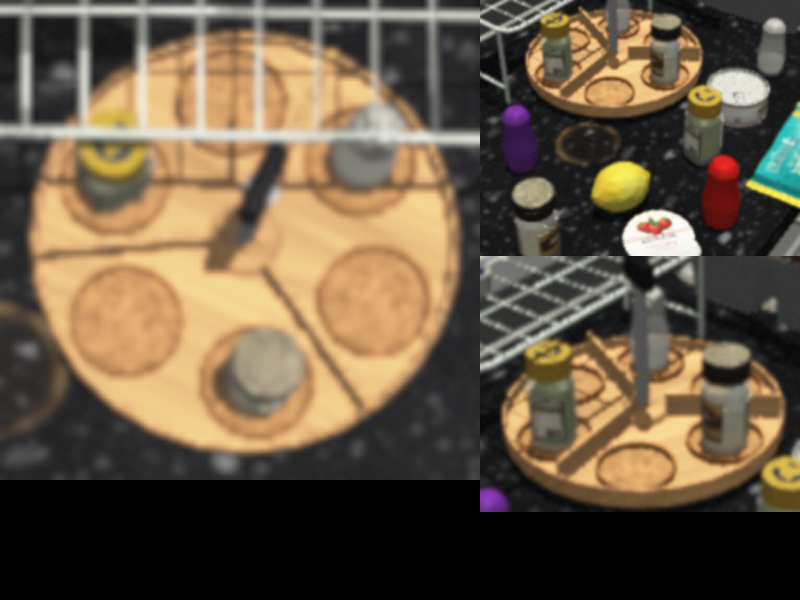

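The crop shows dividers running from the post to crop (40,255), to (360,405), and up-right beneath the bar. That settles the pairing:

| Ring | Position on tray | Fixed jar in the compartment |
|---|---|---|
| A | front-left, crop (126,321) | brown |
| B | front-right, crop (373,301) | salt |
| C | back, crop (231,97) | yellow |

Next I'll measure all of this from the two views.

```bash
python3 - <<'E'
from h import *
_,t=load('top0');_,s=load('scene0')
k=480/115
P={n:plane(None,t,296+u/k,112+v/k,.023)[:2] for n,u,v in(('A',126,321),('B',373,301),('C',231,97))}
for n in P: print(n,P[n].round(4))
a,b,c=P['A'],P['B'],P['C']
M=2*np.array([b-a,c-a]); ax=np.linalg.solve(M,[b@b-a@a,c@c-a@a]); print('axis3',ax.round(4),[np.linalg.norm(P[n]-ax).round(4) for n in P])
hsv=cv2.cvtColor(t['pixels'],cv2.COLOR_BGR2HSV)
m=cv2.inRange(hsv,(8,60,110),(25,255,255)); m[:110]=0;m[230:]=0;m[:,:298]=0;m[:,:][:,412:]=0
m=cv2.morphologyEx(m,cv2.MORPH_OPEN,np.ones((3,3)))
cs=max(cv2.findContours(m,0,2)[0],key=cv2.contourArea); e=cv2.fitEllipse(cv2.convexHull(cs)); print('tray',e,plane(None,t,*e[0],.012).round(4))
# loose: rough lid centre rays top + scene
for n,pt,ps in(('yellow',(322,249.5),(365,247)),('brown',(226,227),(260,305)),('salt',(411,242),(408,201)),('lemon',(272,238),(313,302)),('purple',(263,182),(247,257)),('red',(290,281),(377,288)),('bar',(356,158),(310,165)),('tin',(366,246),(387,238)),('yog',(243,278),(336,330))):
    r=[ray(None,t,*pt),ray(None,s,*ps)]; p=tri(r); print(n,p.round(4),[np.linalg.norm(np.cross(p-o,d)).round(4) for o,d in r])
E
```

```text
A [0.5983 0.0186]
B [ 0.6136 -0.1388]
C [ 0.7467 -0.0474]
axis3 [ 0.6543 -0.0554] [np.float64(0.0928), np.float64(0.0928), np.float64(0.0928)]
tray ((354.1402587890625, 173.43698120117188), (91.99108123779297, 105.1621322631836), 89.78400421142578) [ 0.6435 -0.0562  0.012 ]
yellow [0.4363 0.0257 0.0899] [np.float64(0.0012), np.float64(0.0012)]
brown [0.4877 0.2651 0.09  ] [np.float64(0.0007), np.float64(0.0007)]
salt [ 0.4575 -0.1938  0.084 ] [np.float64(0.0018), np.float64(0.0018)]
lemon [0.4643 0.1576 0.0267] [np.float64(0.0015), np.float64(0.0015)]
purple [0.6068 0.1806 0.0798] [np.float64(0.0028), np.float64(0.0028)]
red [0.359  0.1034 0.0817] [np.float64(0.0002), np.float64(0.0002)]
bar [ 0.642  -0.0513  0.1816] [np.float64(0.0041), np.float64(0.0041)]
tin [ 0.4477 -0.0863  0.042 ] [np.float64(0.001), np.float64(0.001)]
yog [0.3629 0.2206 0.0763] [np.float64(0.0007), np.float64(0.0007)]
```

Two-view triangulation agrees within 1–4 mm. The axis is at (0.654,-0.055), and the lid heights are about 0.09 m, which fits the text.

Plan:
1. Put salt in ring B with yaw 30°.
2. Put brown in ring A with yaw -30°.
3. Turn the carousel counterclockwise.
4. Place yellow.

First I'll rise and go above the salt.

```bash
cat >> h.py <<'E'
def go(*T):
    """T: (x,y,z,yaw deg) targets -> dx,dy,dz cm, rz deg from current pose"""
    s=arm.sense(); R=np.array(s['ee_rot']); p=s['position']; y0=np.degrees(np.arctan2(R[1,0],R[0,0]))
    print('t',round(s['t'],2),'p',p.round(4),'yaw',y0.round(2),'tilt',np.round(R[:,2],4),'F',s['force'].round(1),'open',round(s['opening'],4),'gf',round(s['grasp_force'],1))
    for x,y,z,w in T:
        w=np.radians(w); Rt=np.array([[np.cos(w),np.sin(w),0],[np.sin(w),-np.cos(w),0],[0,0,-1]])
        print((100*R.T@(np.array([x,y,z])-p)).round(2),'r',np.degrees(cv2.Rodrigues(R.T@Rt)[0].ravel()).round(2))
E
python3 -c "
from h import *
go((.15,-.607,.4,13.9),(.44,-.2,.38,30),(.44,-.2,.25,30))"
```

```text
t 0.15 p [ 0.1502 -0.6064  0.1832] yaw 13.91 tilt [-3.e-04  9.e-04 -1.e+00] F [ 0.6 -0.6 -0.7] open 0.0937 gf 0.0
[ -0.03   0.04 -21.68] r [-0.05  0.    0.01]
[ 37.9  -32.5  -19.65] r [ -0.05  -0.   -16.09]
[ 37.9  -32.48  -6.65] r [ -0.05  -0.   -16.09]
```

Emit:
play_rows([
  {"dz":-4},
  {"dz":-9},
  {"dz":-14},
  {"dz":-19},
  {"dx":3,"dy":-3,"dz":-20},
  {"dx":7,"dy":-6,"dz":-20},
  {"dx":11,"dy":-9.5,"dz":-20,"rz":-3},
  {"dx":15,"dy":-13,"dz":-20,"rz":-6},
  {"dx":19,"dy":-16.5,"dz":-20,"rz":-9},
  {"dx":23,"dy":-20,"dz":-20,"rz":-12},
])

```text
$.motion[0]: bad value
```

```bash
python3 -c "
from h import *
go((.44,-.2,.38,30),(.44,-.2,.22,30))"
```

```text
t 0.15 p [ 0.1502 -0.6064  0.1832] yaw 13.91 tilt [-3.e-04  9.e-04 -1.e+00] F [ 0.6 -0.6 -0.7] open 0.0937 gf 0.0
[ 37.9  -32.5  -19.65] r [ -0.05  -0.   -16.09]
[ 37.9  -32.48  -3.65] r [ -0.05  -0.   -16.09]
```

Emit:
play_rows([
  {"dx":0,"dy":0,"dz":-4,"rx":0,"ry":0,"rz":0,"fingers":9.3},
  {"dx":0,"dy":0,"dz":-9,"rx":0,"ry":0,"rz":0,"fingers":9.3},
  {"dx":0,"dy":0,"dz":-14,"rx":0,"ry":0,"rz":0,"fingers":9.3},
  {"dx":0,"dy":0,"dz":-19,"rx":0,"ry":0,"rz":0,"fingers":9.3},
  {"dx":3,"dy":-3,"dz":-20,"rx":0,"ry":0,"rz":0,"fingers":9.3},
  {"dx":7,"dy":-6,"dz":-20,"rx":0,"ry":0,"rz":0,"fingers":9.3},
  {"dx":11,"dy":-9.5,"dz":-20,"rx":0,"ry":0,"rz":-3,"fingers":9.3},
  {"dx":15,"dy":-13,"dz":-20,"rx":0,"ry":0,"rz":-6,"fingers":9.3},
  {"dx":19,"dy":-16.5,"dz":-20,"rx":0,"ry":0,"rz":-9,"fingers":9.3},
  {"dx":23,"dy":-20,"dz":-20,"rx":0,"ry":0,"rz":-12,"fingers":9.3},
], squeeze=15)

```text
t: 1.4
position: [0.3261, -0.3556, 0.3836]
ee_rot: [[0.899, 0.439, -0.0], [0.439, -0.899, -0.0], [-0.0, -0.0, -1.0]]
force: [-0.2, -1.3, -0.1]
opening: 0.0931
grasp_force: 0.0
```

```bash
python3 -c "
from h import *
go((.44,-.2,.38,30),(.44,-.2,.22,30))"
```

```text
t 1.4 p [ 0.3261 -0.3556  0.3836] yaw 26.01 tilt [-2.e-04 -0.e+00 -1.e+00] F [-0.2 -1.3 -0.1] open 0.0931 gf 0.0
[17.06 -8.99  0.35] r [-0.    0.01 -3.99]
[17.06 -8.99 16.35] r [-0.    0.01 -3.99]
```

Emit:
play_rows([
  {"dx":4,"dy":-2,"dz":0,"rx":0,"ry":0,"rz":-1,"fingers":9.3},
  {"dx":8,"dy":-4,"dz":0,"rx":0,"ry":0,"rz":-2,"fingers":9.3},
  {"dx":12,"dy":-6.5,"dz":0,"rx":0,"ry":0,"rz":-3,"fingers":9.3},
  {"dx":15,"dy":-8,"dz":2,"rx":0,"ry":0,"rz":-4,"fingers":9.3},
  {"dx":17,"dy":-9,"dz":5,"rx":0,"ry":0,"rz":-4,"fingers":8},
  {"dx":17,"dy":-9,"dz":9,"rx":0,"ry":0,"rz":-4,"fingers":7},
  {"dx":17,"dy":-9,"dz":13,"rx":0,"ry":0,"rz":-4,"fingers":6.6},
  {"dx":17,"dy":-9,"dz":16,"rx":0,"ry":0,"rz":-4,"fingers":6.6},
  {"dx":17,"dy":-9,"dz":16,"rx":0,"ry":0,"rz":-4,"fingers":6.6},
  {"dx":17,"dy":-9,"dz":16,"rx":0,"ry":0,"rz":-4,"fingers":6.6},
])

```text
t: 2.65
position: [0.4395, -0.2022, 0.2249]
ee_rot: [[0.867, 0.499, 0.001], [0.499, -0.867, -0.0], [0.001, 0.001, -1.0]]
force: [-0.2, -0.9, 0.1]
opening: 0.0662
grasp_force: 0.0
```

```bash
python3 -c "
from h import *
go()
s,c=snap('wrist','w1')
im=c['pixels'].copy()
for z in(0,.09): print(proj(s,c,(.4575,-.1938,z)))
"
```

```text
t 2.65 p [ 0.4395 -0.2022  0.2249] yaw 29.91 tilt [ 1.e-03 -4.e-04 -1.e+00] F [-0.2 -0.9  0.1] open 0.0662 gf 0.0
[317.01746393 155.25421781]
[317.24033975 166.64667374]
```

View pics/w1.png

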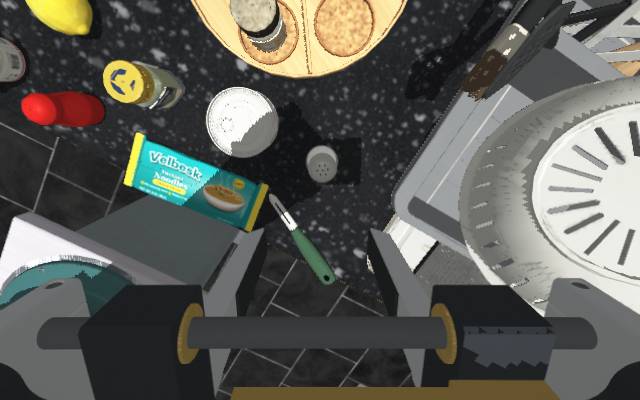

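The wrist view shows the salt shaker at (321,165), grey with a pierced top, standing clear. The tin is at (242,121), the yellow jar at (130,82), and rings A and B are at the top edge. I'll pin down the salt position from two views.

```bash
python3 - <<'E'
from h import *
s,w=load('w1');_,t=load('top0');_,sc=load('scene0')
def blob(im,x0,x1,y0,y1,lo=75):
    g=cv2.cvtColor(im,6)[y0:y1,x0:x1]; m=(g>lo).astype(np.uint8)
    n,l,st,ce=cv2.connectedComponentsWithStats(m); i=1+np.argmax(st[1:,4]); return st[i][:4]+[x0,y0,0,0],st[i][4],ce[i]+[x0,y0]
b=blob(w['pixels'],295,348,135,190); print(b); 
b2=blob(t['pixels'],398,424,230,255); print(b2)
for px in ((321,165),tuple(b[2])):
    print(plane(s,w,*px,.088).round(4),plane(s,w,*px,.066).round(4))
p=tri([ray(s,w,321,166),ray(None,t,*b2[2]),ray(None,sc,408,201)]); print(p)
print(plane(None,t,*b2[2],.085))
cv2.imwrite('pics/c2.png',cv2.resize(w['pixels'][130:195,290:355],(520,520),interpolation=cv2.INTER_CUBIC))
E
```

```text
(array([306, 145,  32,  37]), np.int32(907), array([321.81587652, 163.07166483]))
(array([400, 235,  21,  17]), np.int32(273), array([409.92673993, 242.84249084]))
[ 0.461  -0.1968  0.088 ] [ 0.4578 -0.199   0.066 ]
[ 0.4634 -0.1965  0.088 ] [ 0.4603 -0.1987  0.066 ]
[ 0.45756296 -0.19482798  0.08258377]
[ 0.45697307 -0.19005906  0.085     ]
```

View pics/c2.png

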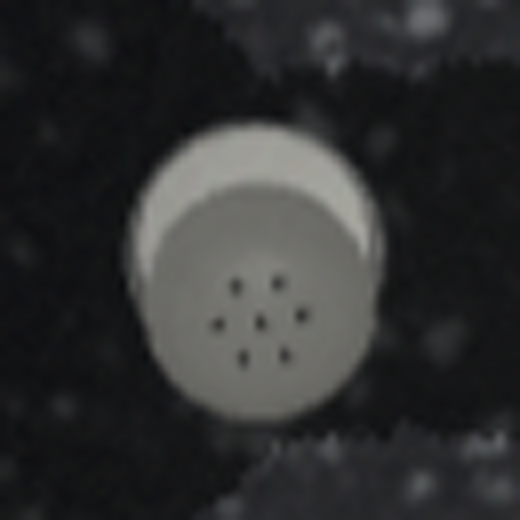

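The crop shows the centre hole at (322.6,170.2) and the body shoulder circle centred at about (322,161).

```bash
python3 - <<'E'
from h import *
s,w=load('w1')
print(plane(s,w,322.6,170.2,.09).round(4),plane(s,w,322.1,161.3,.064).round(4),plane(s,w,322.1,161.3,.0).round(4))
go((.457,-.198,.12,30),(.457,-.198,.037,30))
E
```

```text
[ 0.457  -0.2012  0.09  ] [ 0.4621 -0.1981  0.064 ] [ 0.4536 -0.2045  0.    ]
t 2.7 p [ 0.4396 -0.2022  0.225 ] yaw 29.91 tilt [ 1.5e-03 -8.0e-04 -1.0e+00] F [-0.8 -0.2  0.3] open 0.066 gf 0.0
[ 1.71  0.48 10.5 ] r [ 0.08 -0.05 -0.09]
[ 1.7   0.47 18.8 ] r [ 0.08 -0.05 -0.09]
```

Emit:
play_rows([
  {"dx":0.8,"dy":0.3,"dz":1.5,"rx":0,"ry":0,"rz":0,"fingers":6.6},
  {"dx":1.8,"dy":0.7,"dz":4,"rx":0,"ry":0,"rz":0,"fingers":6.6},
  {"dx":1.8,"dy":0.7,"dz":7,"rx":0,"ry":0,"rz":0,"fingers":6.6},
  {"dx":1.8,"dy":0.7,"dz":9,"rx":0,"ry":0,"rz":0,"fingers":6.6},
  {"dx":1.8,"dy":0.7,"dz":10,"rx":0,"ry":0,"rz":0,"fingers":6.6},
  {"dx":1.8,"dy":0.7,"dz":10,"rx":0,"ry":0,"rz":0,"fingers":6.6},
  {"dx":1.8,"dy":0.7,"dz":10,"rx":0,"ry":0,"rz":0,"fingers":6.6},
  {"dx":1.8,"dy":0.7,"dz":10,"rx":0,"ry":0,"rz":0,"fingers":6.6},
  {"dx":1.8,"dy":0.7,"dz":10,"rx":0,"ry":0,"rz":0,"fingers":6.6},
  {"dx":1.8,"dy":0.7,"dz":10,"rx":0,"ry":0,"rz":0,"fingers":6.6},
])

```text
t: 3.95
position: [0.4582, -0.1991, 0.1238]
ee_rot: [[0.867, 0.499, 0.0], [0.499, -0.867, -0.0], [0.0, 0.0, -1.0]]
force: [-0.5, 0.6, -0.0]
opening: 0.0662
grasp_force: 0.0
```

```bash
python3 -c "
from h import *
go()
s,c=snap('wrist','w2')
print(proj(s,c,(.459,-.199,.09)), proj(s,c,s['position']))
cv2.imwrite('pics/c3.png',c['pixels'][100:400,140:500])
"
```

```text
t 3.95 p [ 0.4582 -0.1991  0.1238] yaw 29.91 tilt [ 2.e-04 -1.e-04 -1.e+00] F [-0.5  0.6 -0. ] open 0.0662 gf 0.0
[315.9912622 211.1224808] [315.5198965  227.31459689]
```

View pics/c3.png

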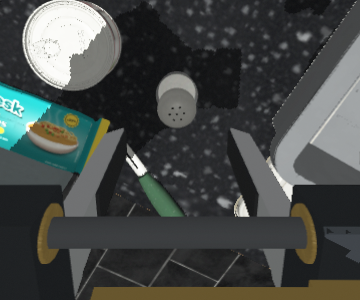

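The salt hole is at (317,212) against a predicted (316,211), so the tool is aligned. Descend, grip, lift.

Emit:
play_rows([
  {"dx":0,"dy":0,"dz":2,"rx":0,"ry":0,"rz":0,"fingers":6.6},
  {"dx":0,"dy":0,"dz":4,"rx":0,"ry":0,"rz":0,"fingers":6.6},
  {"dx":0,"dy":0,"dz":6,"rx":0,"ry":0,"rz":0,"fingers":6.6},
  {"dx":0,"dy":0,"dz":7.5,"rx":0,"ry":0,"rz":0,"fingers":6.6},
  {"dx":0,"dy":0,"dz":8.6,"rx":0,"ry":0,"rz":0,"fingers":6.6},
  {"dx":0,"dy":0,"dz":8.6,"rx":0,"ry":0,"rz":0,"fingers":6.6},
  {"dx":0,"dy":0,"dz":8.6,"rx":0,"ry":0,"rz":0,"fingers":5.5},
  {"dx":0,"dy":0,"dz":8.6,"rx":0,"ry":0,"rz":0,"fingers":4.8},
  {"dx":0,"dy":0,"dz":8.6,"rx":0,"ry":0,"rz":0,"fingers":4.3},
  {"dx":0,"dy":0,"dz":8.6,"rx":0,"ry":0,"rz":0,"fingers":3.8},
])

```text
t: 5.25
position: [0.4582, -0.1992, 0.0378]
ee_rot: [[0.867, 0.499, 0.0], [0.499, -0.867, -0.0], [0.0, 0.0, -1.0]]
force: [-0.4, -0.1, 0.3]
opening: 0.0388
grasp_force: 0.0
```

```bash
python3 -c "
from h import *
go((.459,-.199,.2,30),(.6136,-.1388,.2,30))"
```

```text
t 5.25 p [ 0.4582 -0.1992  0.0378] yaw 29.9 tilt [ 2.e-04 -1.e-04 -1.e+00] F [-0.4 -0.1  0.3] open 0.0388 gf 0.0
[  0.08   0.03 -16.22] r [ 0.01 -0.01 -0.1 ]
[ 16.48   2.52 -16.22] r [ 0.01 -0.01 -0.1 ]
```

The grip closed to 38.8 mm without contact, so I'll look.

```bash
python3 -c "
from h import *
s,c=snap('wrist','w3'); _,t=snap('scene','s3')
print(proj(s,c,s['position']),proj(s,c,(.459,-.199,.09)),proj(s,c,(.459,-.199,.0)))
im=np.zeros((600,800,3),np.uint8); im[:300,:400]=c['pixels'][100:400,120:520]; im[:300,400:]=t['pixels'][100:400,240:640]
im[300:,:400]=cv2.resize(t['pixels'][170:245,360:460],(400,300)); cv2.imwrite('pics/c4.png',im)
"
```

```text
[315.51990479 227.31463216] [315.7772582  261.37917794] [315.97682546 209.58965928]
```

View pics/c4.png

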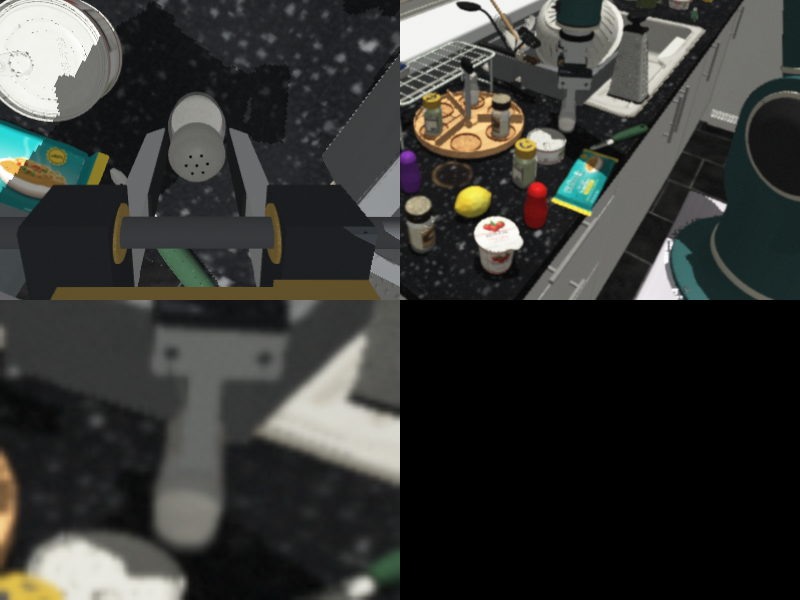

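```bash
python3 -c "
from h import *
s,c=load('w3'); x=s['ee_rot'][:,0]; y=s['ee_rot'][:,1]; p=np.array([.459,-.199,0])
for z,r in((.066,.022),(.066,.017),(.05,.022),(.02,.022),(.0,.022),(.08,.017)):
    q=p+[0,0,z]; print(z,r,[proj(s,c,q+r*d).round(0)-[120,100] for d in(x,-x,y,-y)])
for yy in(.0194,-.0194): print([(proj(s,c,s['position']+yy*y+xx*x+[0,0,zz])-[120,100]).round(0) for xx in(-.008,.008) for zz in(0,.038)])
"
```

```text
0.066 0.022 [array([196., 110.]), array([196., 174.]), array([231., 143.]), array([161., 143.])]
0.066 0.017 [array([196., 118.]), array([196., 167.]), array([223., 143.]), array([169., 143.])]
0.05 0.022 [array([196., 102.]), array([196., 162.]), array([228., 133.]), array([164., 133.])]
0.02 0.022 [array([196.,  91.]), array([196., 144.]), array([224., 118.]), array([168., 118.])]
0.0 0.022 [array([196.,  84.]), array([196., 134.]), array([222., 110.]), array([170., 110.])]
0.08 0.017 [array([196., 126.]), array([196., 179.]), array([225., 153.]), array([167., 153.])]
[array([222., 137.]), array([227., 163.]), array([223., 117.]), array([228., 139.])]
[array([169., 138.]), array([164., 163.]), array([168., 117.]), array([163., 139.])]
```

The widths (57 px here, 32 px in w1) fit a body that tapers upward, and it is centred between the pads. So the fingers simply haven't closed far enough yet, and I'll close further.

Emit:
play_rows([
  {"dx":0,"dy":0,"dz":0,"rx":0,"ry":0,"rz":0,"fingers":3.7},
  {"dx":0,"dy":0,"dz":0,"rx":0,"ry":0,"rz":0,"fingers":3.6},
  {"dx":0,"dy":0,"dz":0,"rx":0,"ry":0,"rz":0,"fingers":3.5},
  {"dx":0,"dy":0,"dz":0,"rx":0,"ry":0,"rz":0,"fingers":3.4},
  {"dx":0,"dy":0,"dz":0,"rx":0,"ry":0,"rz":0,"fingers":3.3},
  {"dx":0,"dy":0,"dz":0,"rx":0,"ry":0,"rz":0,"fingers":3.2},
  {"dx":0,"dy":0,"dz":0,"rx":0,"ry":0,"rz":0,"fingers":3.1},
  {"dx":0,"dy":0,"dz":0,"rx":0,"ry":0,"rz":0,"fingers":3},
  {"dx":0,"dy":0,"dz":0,"rx":0,"ry":0,"rz":0,"fingers":3},
  {"dx":0,"dy":0,"dz":0,"rx":0,"ry":0,"rz":0,"fingers":3},
])

```text
t: 6.6
position: [0.4581, -0.1991, 0.0376]
ee_rot: [[0.867, 0.499, -0.0], [0.499, -0.867, 0.0], [-0.0, -0.0, -1.0]]
force: [-0.3, -0.4, -0.5]
opening: 0.0332
grasp_force: 14.8
```

```bash
python3 -c "
from h import *
go()"
```

```text
t 6.6 p [ 0.4581 -0.1991  0.0376] yaw 29.91 tilt [-1.e-04  1.e-04 -1.e+00] F [-0.3 -0.4 -0.5] open 0.0332 gf 14.8
```

Emit:
play_rows([
  {"dx":0,"dy":0,"dz":-0.5,"rx":0,"ry":0,"rz":0,"fingers":2.8},
  {"dx":0,"dy":0,"dz":-1.5,"rx":0,"ry":0,"rz":0,"fingers":2.8},
  {"dx":0,"dy":0,"dz":-3.5,"rx":0,"ry":0,"rz":0,"fingers":2.8},
  {"dx":0,"dy":0,"dz":-5.5,"rx":0,"ry":0,"rz":0,"fingers":2.8},
  {"dx":0,"dy":0,"dz":-8,"rx":0,"ry":0,"rz":0,"fingers":2.8},
  {"dx":0,"dy":0,"dz":-11,"rx":0,"ry":0,"rz":0,"fingers":2.8},
  {"dx":0,"dy":0,"dz":-13.5,"rx":0,"ry":0,"rz":0,"fingers":2.8},
  {"dx":0,"dy":0,"dz":-15,"rx":0,"ry":0,"rz":0,"fingers":2.8},
  {"dx":0,"dy":0,"dz":-16,"rx":0,"ry":0,"rz":0,"fingers":2.8},
  {"dx":0,"dy":0,"dz":-16,"rx":0,"ry":0,"rz":0,"fingers":2.8},
])

```text
t: 7.85
position: [0.4582, -0.1991, 0.1978]
ee_rot: [[0.867, 0.499, 0.0], [0.499, -0.867, -0.0], [0.0, 0.0, -1.0]]
force: [-0.1, 0.1, -1.5]
opening: 0.0329
grasp_force: 14.8
```

```bash
python3 -c "
from h import *
s,c=snap('wrist','w4'); _,t=snap('scene','s4')
im=np.zeros((600,800,3),np.uint8); im[:300,:400]=c['pixels'][100:400,120:520]; im[:300,400:]=t['pixels'][100:400,240:640]
x=s['position']; print(proj(None,t,x))
u,v=proj(None,t,x).astype(int)
im[300:,:400]=cv2.resize(t['pixels'][v-50:v+40,u-60:u+60],(400,300)); im[300:,400:]=cv2.resize(c['pixels'][30:180,220:420],(400,300)); cv2.imwrite('pics/c5.png',im)
go((.6136,-.1388,.2,30))
"
```

```text
[412.86346077 156.43202945]
t 7.95 p [ 0.4578 -0.1989  0.197 ] yaw 29.91 tilt [-9.e-04  5.e-04 -1.e+00] F [-0.1  0.4 -0.4] open 0.0331 gf 14.8
[16.51  2.56 -0.31] r [-0.05  0.03 -0.09]
```

View pics/c5.png

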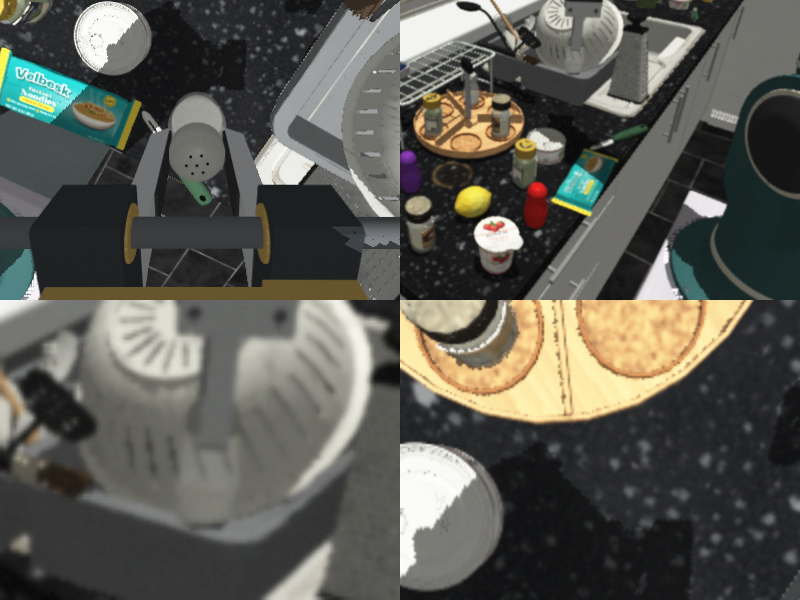

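The salt is lifted and held upright, and nothing else has moved. Ring B is visible in w1 at about (344,26), so I'll check its position from there.

```bash
python3 -c "
from h import *
s,c=load('w1'); print(plane(s,c,344,26,.022), proj(s,c,(.6136,-.1388,.022)))
go((.6136,-.1388,.2,30),(.6136,-.1388,.1,30),(.6136,-.1388,.059,30))
"
```

```text
[ 0.61147139 -0.14267743  0.022     ] [342.1705388   22.45932617]
t 7.95 p [ 0.4578 -0.1989  0.197 ] yaw 29.91 tilt [-9.e-04  5.e-04 -1.e+00] F [-0.1  0.4 -0.4] open 0.0331 gf 14.8
[16.51  2.56 -0.31] r [-0.05  0.03 -0.09]
[16.51  2.57  9.69] r [-0.05  0.03 -0.09]
[16.51  2.57 13.79] r [-0.05  0.03 -0.09]
```

Emit:
play_rows([
  {"dx":1,"dy":0.2,"dz":0,"rx":0,"ry":0,"rz":0,"fingers":2.8},
  {"dx":4,"dy":0.6,"dz":0,"rx":0,"ry":0,"rz":0,"fingers":2.8},
  {"dx":8,"dy":1.3,"dz":0,"rx":0,"ry":0,"rz":0,"fingers":2.8},
  {"dx":12,"dy":1.9,"dz":0,"rx":0,"ry":0,"rz":0,"fingers":2.8},
  {"dx":15,"dy":2.4,"dz":0.5,"rx":0,"ry":0,"rz":0,"fingers":2.8},
  {"dx":16.3,"dy":2.6,"dz":2,"rx":0,"ry":0,"rz":0,"fingers":2.8},
  {"dx":16.5,"dy":2.6,"dz":5,"rx":0,"ry":0,"rz":0,"fingers":2.8},
  {"dx":16.5,"dy":2.6,"dz":8,"rx":0,"ry":0,"rz":0,"fingers":2.8},
  {"dx":16.5,"dy":2.6,"dz":10,"rx":0,"ry":0,"rz":0,"fingers":2.8},
  {"dx":16.5,"dy":2.6,"dz":10,"rx":0,"ry":0,"rz":0,"fingers":2.8},
])

```text
t: 9.2
position: [0.6131, -0.1393, 0.0961]
ee_rot: [[0.867, 0.498, -0.003], [0.498, -0.867, 0.001], [-0.002, -0.002, -1.0]]
force: [-0.4, -0.4, -1.1]
opening: 0.0329
grasp_force: 14.8
```

```bash
python3 -c "
from h import *
s,c=snap('wrist','w5'); go((.6136,-.139,.1,30),(.6136,-.139,.059,30))
_,t=snap('top','t5'); im=np.zeros((500,800,3),np.uint8); im[:300,:400]=c['pixels'][50:350,120:520]; im[:400,400:]=cv2.resize(t['pixels'][110:230,295:415],(400,400)); cv2.imwrite('pics/c6.png',im)
print(proj(s,c,(.6136,-.139,.022))-[120,50])
"
```

```text
t 9.25 p [ 0.6139 -0.1394  0.0975] yaw 29.91 tilt [-7.e-04  3.e-04 -1.e+00] F [-0.1 -0.9 -1.5] open 0.0329 gf 14.8
[-0.01 -0.05 -0.25] r [-0.03  0.02 -0.09]
[-0.01 -0.05  3.85] r [-0.03  0.02 -0.09]
[195.85652364 147.55715982]
```

View pics/c6.png

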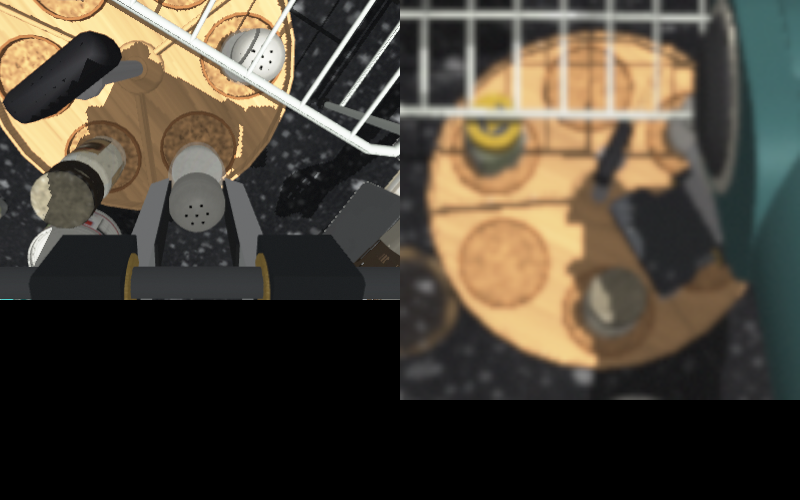

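The view shows ring B at crop (200,145) against a predicted (196,147.5), about 3 mm further along +y. I'll shift 0.3 cm and lower slowly.

Emit:
play_rows([
  {"dx":0,"dy":0.3,"dz":0.5,"rx":0,"ry":0,"rz":0,"fingers":2.8},
  {"dx":0,"dy":0.3,"dz":1.2,"rx":0,"ry":0,"rz":0,"fingers":2.8},
  {"dx":0,"dy":0.3,"dz":2,"rx":0,"ry":0,"rz":0,"fingers":2.8},
  {"dx":0,"dy":0.3,"dz":2.6,"rx":0,"ry":0,"rz":0,"fingers":2.8},
  {"dx":0,"dy":0.3,"dz":3,"rx":0,"ry":0,"rz":0,"fingers":2.8},
  {"dx":0,"dy":0.3,"dz":3.3,"rx":0,"ry":0,"rz":0,"fingers":2.8},
  {"dx":0,"dy":0.3,"dz":3.5,"rx":0,"ry":0,"rz":0,"fingers":2.8},
  {"dx":0,"dy":0.3,"dz":3.6,"rx":0,"ry":0,"rz":0,"fingers":2.8},
  {"dx":0,"dy":0.3,"dz":3.7,"rx":0,"ry":0,"rz":0,"fingers":2.8},
  {"dx":0,"dy":0.3,"dz":3.7,"rx":0,"ry":0,"rz":0,"fingers":2.8},
])

```text
t: 10.55
position: [0.6156, -0.1419, 0.0607]
ee_rot: [[0.867, 0.499, -0.0], [0.499, -0.867, 0.0], [0.0, -0.0, -1.0]]
force: [-0.1, -0.2, -1.7]
opening: 0.0332
grasp_force: 14.8
```

Emit:
play_rows([
  {"dx":0,"dy":0,"dz":0.1,"rx":0,"ry":0,"rz":0,"fingers":2.8},
  {"dx":0,"dy":0,"dz":0.2,"rx":0,"ry":0,"rz":0,"fingers":2.8},
  {"dx":0,"dy":0,"dz":0.3,"rx":0,"ry":0,"rz":0,"fingers":2.8},
  {"dx":0,"dy":0,"dz":0.3,"rx":0,"ry":0,"rz":0,"fingers":3.3},
  {"dx":0,"dy":0,"dz":0.3,"rx":0,"ry":0,"rz":0,"fingers":3.6},
  {"dx":0,"dy":0,"dz":0.3,"rx":0,"ry":0,"rz":0,"fingers":4.2},
  {"dx":0,"dy":0,"dz":0.3,"rx":0,"ry":0,"rz":0,"fingers":5},
  {"dx":0,"dy":0,"dz":0.3,"rx":0,"ry":0,"rz":0,"fingers":6},
  {"dx":0,"dy":0,"dz":0.3,"rx":0,"ry":0,"rz":0,"fingers":6.2},
  {"dx":0,"dy":0,"dz":0.3,"rx":0,"ry":0,"rz":0,"fingers":6.2},
])

```text
t: 11.8
position: [0.6156, -0.1419, 0.0576]
ee_rot: [[0.867, 0.499, -0.0], [0.499, -0.867, 0.0], [0.0, -0.0, -1.0]]
force: [0.6, -0.5, 0.6]
opening: 0.0618
grasp_force: 0.0
```

Emit:
play_rows([
  {"dx":0,"dy":0,"dz":-1,"rx":0,"ry":0,"rz":0,"fingers":6.4},
  {"dx":0,"dy":0,"dz":-3,"rx":0,"ry":0,"rz":0,"fingers":6.6},
  {"dx":0,"dy":0,"dz":-6,"rx":0,"ry":0,"rz":0,"fingers":6.6},
  {"dx":0,"dy":0,"dz":-10,"rx":0,"ry":0,"rz":0,"fingers":6.6},
  {"dx":0,"dy":0,"dz":-14,"rx":0,"ry":0,"rz":0,"fingers":6.6},
  {"dx":0,"dy":0,"dz":-18,"rx":0,"ry":0,"rz":0,"fingers":6.6},
  {"dx":-2,"dy":0,"dz":-19,"rx":0,"ry":0,"rz":0,"fingers":6.6},
  {"dx":-4,"dy":0,"dz":-19,"rx":0,"ry":0,"rz":0,"fingers":6.6},
  {"dx":-5,"dy":0,"dz":-19,"rx":0,"ry":0,"rz":0,"fingers":6.6},
  {"dx":-5,"dy":0,"dz":-19,"rx":0,"ry":0,"rz":0,"fingers":6.6},
])

```text
t: 13.05
position: [0.5713, -0.1676, 0.2471]
ee_rot: [[0.867, 0.498, -0.001], [0.498, -0.867, 0.0], [-0.001, -0.001, -1.0]]
force: [0.2, 0.1, 0.5]
opening: 0.0658
grasp_force: 0.0
```

```bash
python3 -c "
from h import *
s,c=snap('wrist','w6')
for n,p in dict(B=(.6136,-.141,.022),A=(.598,.0186,.022)).items(): print(n,proj(s,c,p))
go((.46,.24,.30,-30),(.46,.24,.22,-30))
"
```

```text
B [314.59869824 133.48935633]
A [205.07223537  83.10415602]
t 13.1 p [ 0.5719 -0.167   0.2471] yaw 29.88 tilt [-8.e-04  3.e-04 -1.e+00] F [-0.1  0.9  0.1] open 0.0661 gf 0.0
[ 10.57 -40.87  -5.26] r [-2.000e-02  5.000e-02  5.988e+01]
[ 10.58 -40.86   2.74] r [-2.000e-02  5.000e-02  5.988e+01]
```

View pics/w6.png

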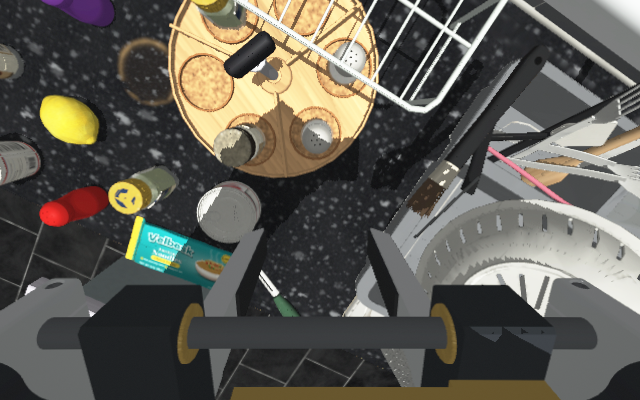

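The salt stands in ring B at (317,135). Ring A is at (207,83), and the fixed jars are undisturbed. Next is the brown jar.

Emit:
play_rows([
  {"dx":0.5,"dy":-2,"dz":-2,"rx":0,"ry":0,"rz":4,"fingers":6.6},
  {"dx":2,"dy":-6,"dz":-4,"rx":0,"ry":0,"rz":10,"fingers":6.6},
  {"dx":4,"dy":-11,"dz":-5,"rx":0,"ry":0,"rz":17,"fingers":6.6},
  {"dx":5.5,"dy":-16,"dz":-5,"rx":0,"ry":0,"rz":24,"fingers":6.6},
  {"dx":7.5,"dy":-22,"dz":-5,"rx":0,"ry":0,"rz":32,"fingers":6.6},
  {"dx":9.5,"dy":-28,"dz":-5,"rx":0,"ry":0,"rz":40,"fingers":6.6},
  {"dx":11.5,"dy":-34,"dz":-4,"rx":0,"ry":0,"rz":48,"fingers":6.6},
  {"dx":13.5,"dy":-39,"dz":-2,"rx":0,"ry":0,"rz":56,"fingers":6.6},
  {"dx":14.2,"dy":-41.6,"dz":0,"rx":0,"ry":0,"rz":60,"fingers":6.6},
  {"dx":14.2,"dy":-41.6,"dz":1.7,"rx":0,"ry":0,"rz":60,"fingers":6.6},
])

```text
t: 14.35
position: [0.4866, 0.2672, 0.2294]
ee_rot: [[0.867, -0.498, -0.002], [-0.498, -0.867, 0.001], [-0.002, 0.0, -1.0]]
force: [-0.1, -0.4, -0.7]
opening: 0.0658
grasp_force: 0.0
```

```bash
python3 -c "
from h import *
go((.4877,.2651,.15,-30))
s,c=snap('wrist','w7'); p=proj(s,c,(.4877,.2651,.096)); print(p, proj(s,c,(.4877,.2651,0)))
u,v=p.astype(int); cv2.imwrite('pics/c7.png',cv2.resize(c['pixels'][v-70:v+50,u-60:u+60],(480,480),interpolation=cv2.INTER_CUBIC)); print(u-60,v-70)
"
```

```text
t 14.35 p [0.4866 0.2672 0.2294] yaw -29.87 tilt [-1.5e-03  8.0e-04 -1.0e+00] F [-0.1 -0.4 -0.7] open 0.0658 gf 0.0
[0.22 0.13 7.94] r [0.   0.1  0.13]
[316.54305439 182.97616327] [316.52135359 167.53278714]
256 112
```

View pics/c7.png

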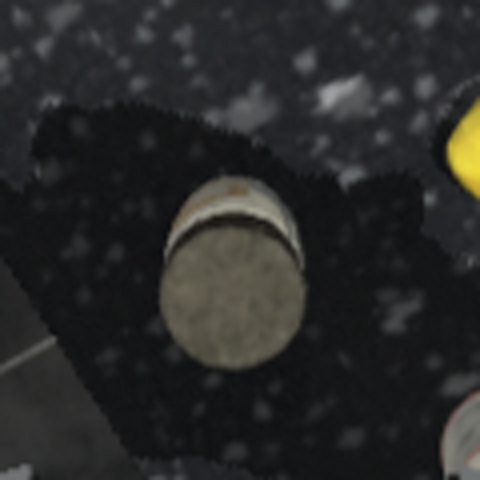

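The brown jar's lid is a disc centred at (314.2,185.8), about 43 mm across, with room round it.

```bash
python3 -c "
from h import *
s,c=load('w7'); p=plane(s,c,314.2,185.8,.096); print(p)
_,t=load('top0'); _,s0=load('scene0'); print(tri([ray(s,c,314.2,185.8),ray(None,t,226,227.5)]))
go((p[0],p[1],.12,-30),(p[0],p[1],.055,-30))"
```

```text
[0.48614187 0.26911995 0.096     ]
[0.48607889 0.26759953 0.09088469]
t 14.4 p [0.4867 0.2649 0.2274] yaw -29.93 tilt [-3.4e-03 -9.0e-04 -1.0e+00] F [-0.1 -0.9 -3.3] open 0.0658 gf 0.0
[-0.23 -0.36 10.74] r [0.14 0.14 0.07]
[-0.21 -0.38 17.24] r [0.14 0.14 0.07]
```

Emit:
play_rows([
  {"dx":-0.2,"dy":-0.1,"dz":1,"rx":0,"ry":0,"rz":0,"fingers":7},
  {"dx":-0.4,"dy":-0.3,"dz":3,"rx":0,"ry":0,"rz":0,"fingers":7},
  {"dx":-0.4,"dy":-0.3,"dz":6,"rx":0,"ry":0,"rz":0,"fingers":7},
  {"dx":-0.4,"dy":-0.3,"dz":8.5,"rx":0,"ry":0,"rz":0,"fingers":7},
  {"dx":-0.4,"dy":-0.3,"dz":10,"rx":0,"ry":0,"rz":0,"fingers":7},
  {"dx":-0.4,"dy":-0.3,"dz":12,"rx":0,"ry":0,"rz":0,"fingers":7},
  {"dx":-0.4,"dy":-0.3,"dz":14,"rx":0,"ry":0,"rz":0,"fingers":7},
  {"dx":-0.4,"dy":-0.3,"dz":16,"rx":0,"ry":0,"rz":0,"fingers":7},
  {"dx":-0.4,"dy":-0.3,"dz":17.3,"rx":0,"ry":0,"rz":0,"fingers":7},
  {"dx":-0.4,"dy":-0.3,"dz":17.3,"rx":0,"ry":0,"rz":0,"fingers":7},
])

```text
t: 15.65
position: [0.4858, 0.2689, 0.0573]
ee_rot: [[0.865, -0.501, -0.001], [-0.501, -0.865, -0.0], [-0.0, 0.001, -1.0]]
force: [-0.9, -0.1, -0.0]
opening: 0.07
grasp_force: 0.0
```

Emit:
play_rows([
  {"dx":0,"dy":0,"dz":0,"rx":0,"ry":0,"rz":0,"fingers":6},
  {"dx":0,"dy":0,"dz":0,"rx":0,"ry":0,"rz":0,"fingers":5.2},
  {"dx":0,"dy":0,"dz":0,"rx":0,"ry":0,"rz":0,"fingers":4.8},
  {"dx":0,"dy":0,"dz":0,"rx":0,"ry":0,"rz":0,"fingers":4.5},
  {"dx":0,"dy":0,"dz":0,"rx":0,"ry":0,"rz":0,"fingers":4.2},
  {"dx":0,"dy":0,"dz":0,"rx":0,"ry":0,"rz":0,"fingers":3.9},
  {"dx":0,"dy":0,"dz":0,"rx":0,"ry":0,"rz":0,"fingers":3.6},
  {"dx":0,"dy":0,"dz":0,"rx":0,"ry":0,"rz":0,"fingers":3.4},
  {"dx":0,"dy":0,"dz":0,"rx":0,"ry":0,"rz":0,"fingers":3.4},
  {"dx":0,"dy":0,"dz":0,"rx":0,"ry":0,"rz":0,"fingers":3.4},
])

```text
t: 16.9
position: [0.4861, 0.2693, 0.0578]
ee_rot: [[0.865, -0.501, 0.0], [-0.501, -0.865, 0.0], [0.0, -0.0, -1.0]]
force: [1.6, 1.6, 3.4]
opening: 0.0428
grasp_force: 15.0
```

Emit:
play_rows([
  {"dx":0,"dy":0,"dz":-0.5,"rx":0,"ry":0,"rz":0,"fingers":3.4},
  {"dx":0,"dy":0,"dz":-2,"rx":0,"ry":0,"rz":0,"fingers":3.4},
  {"dx":0,"dy":0,"dz":-4.5,"rx":0,"ry":0,"rz":0,"fingers":3.4},
  {"dx":0,"dy":0,"dz":-7.5,"rx":0,"ry":0,"rz":0,"fingers":3.4},
  {"dx":0,"dy":0,"dz":-10.5,"rx":0,"ry":0,"rz":0,"fingers":3.4},
  {"dx":0.5,"dy":0.3,"dz":-13,"rx":0,"ry":0,"rz":0,"fingers":3.4},
  {"dx":2,"dy":1.5,"dz":-14.5,"rx":0,"ry":0,"rz":0,"fingers":3.4},
  {"dx":5,"dy":3.5,"dz":-15,"rx":0,"ry":0,"rz":0,"fingers":3.4},
  {"dx":8.5,"dy":6,"dz":-15,"rx":0,"ry":0,"rz":0,"fingers":3.4},
  {"dx":12,"dy":8.5,"dz":-15,"rx":0,"ry":0,"rz":0,"fingers":3.4},
])

```text
t: 18.15
position: [0.5473, 0.1342, 0.2087]
ee_rot: [[0.865, -0.501, 0.0], [-0.501, -0.865, 0.0], [0.0, -0.0, -1.0]]
force: [0.3, 0.4, -1.9]
opening: 0.0423
grasp_force: 15.0
```

```bash
python3 -c "
from h import *
go((.599,.017,.2,-30),(.599,.017,.12,-30))"
```

```text
t 18.15 p [0.5473 0.1342 0.2087] yaw -30.07 tilt [ 4.e-04  2.e-04 -1.e+00] F [ 0.3  0.4 -1.9] open 0.0423 gf 15.0
[10.34  7.55  0.87] r [-0.02 -0.01 -0.07]
[10.34  7.56  8.87] r [-0.02 -0.01 -0.07]
```

Emit:
play_rows([
  {"dx":3,"dy":2.2,"dz":0,"rx":0,"ry":0,"rz":0,"fingers":3.4},
  {"dx":6,"dy":4.4,"dz":0,"rx":0,"ry":0,"rz":0,"fingers":3.4},
  {"dx":8.5,"dy":6.3,"dz":0,"rx":0,"ry":0,"rz":0,"fingers":3.4},
  {"dx":10,"dy":7.4,"dz":0.5,"rx":0,"ry":0,"rz":0,"fingers":3.4},
  {"dx":10.4,"dy":7.6,"dz":2,"rx":0,"ry":0,"rz":0,"fingers":3.4},
  {"dx":10.4,"dy":7.6,"dz":4.5,"rx":0,"ry":0,"rz":0,"fingers":3.4},
  {"dx":10.4,"dy":7.6,"dz":7,"rx":0,"ry":0,"rz":0,"fingers":3.4},
  {"dx":10.4,"dy":7.6,"dz":9,"rx":0,"ry":0,"rz":0,"fingers":3.4},
  {"dx":10.4,"dy":7.6,"dz":9.5,"rx":0,"ry":0,"rz":0,"fingers":3.4},
  {"dx":10.4,"dy":7.6,"dz":9.5,"rx":0,"ry":0,"rz":0,"fingers":3.4},
])

```text
t: 19.4
position: [0.5988, 0.0183, 0.1126]
ee_rot: [[0.866, -0.501, -0.0], [-0.501, -0.866, 0.0], [-0.001, -0.0, -1.0]]
force: [-0.6, -0.4, -0.5]
opening: 0.0422
grasp_force: 15.0
```

```bash
python3 - <<'E'
from h import *
go((.599,.017,.08,-30),(.599,.017,.0775,-30))
s,c=snap('wrist','w8'); print(proj(s,c,(.599,.017,.022)), proj(s,c,(.599,.017,.022)+.036*s['ee_rot'][:,0]))
cv2.imwrite('pics/c8.png',c['pixels'][0:300,100:540])
E
```

```text
t 19.4 p [0.5988 0.0183 0.1126] yaw -30.03 tilt [-5.e-04  4.e-04 -1.e+00] F [-0.6 -0.4 -0.5] open 0.0422 gf 15.0
[0.08 0.11 3.26] r [-0.    0.03 -0.03]
[0.08 0.11 3.51] r [-0.    0.03 -0.03]
[316.3455976  194.13417078] [316.32484516 158.83919311]
```

View pics/c8.png

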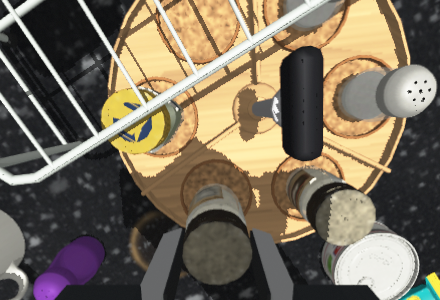

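Ring A's far edge is at (317,158) against a predicted (316,159), so it is aligned. Lower and release.

Emit:
play_rows([
  {"dx":0,"dy":0,"dz":0.5,"rx":0,"ry":0,"rz":0,"fingers":3.4},
  {"dx":0,"dy":0,"dz":1.2,"rx":0,"ry":0,"rz":0,"fingers":3.4},
  {"dx":0,"dy":0,"dz":2,"rx":0,"ry":0,"rz":0,"fingers":3.4},
  {"dx":0,"dy":0,"dz":2.6,"rx":0,"ry":0,"rz":0,"fingers":3.4},
  {"dx":0,"dy":0,"dz":3,"rx":0,"ry":0,"rz":0,"fingers":3.4},
  {"dx":0,"dy":0,"dz":3.2,"rx":0,"ry":0,"rz":0,"fingers":3.4},
  {"dx":0,"dy":0,"dz":3.3,"rx":0,"ry":0,"rz":0,"fingers":3.4},
  {"dx":0,"dy":0,"dz":3.4,"rx":0,"ry":0,"rz":0,"fingers":3.4},
  {"dx":0,"dy":0,"dz":3.4,"rx":0,"ry":0,"rz":0,"fingers":3.4},
  {"dx":0,"dy":0,"dz":3.4,"rx":0,"ry":0,"rz":0,"fingers":3.4},
])

```text
t: 20.7
position: [0.5991, 0.0175, 0.0787]
ee_rot: [[0.865, -0.501, 0.0], [-0.501, -0.865, 0.0], [-0.0, -0.0, -1.0]]
force: [0.4, -0.3, -2.4]
opening: 0.0421
grasp_force: 15.0
```

Emit:
play_rows([
  {"dx":0,"dy":0,"dz":0.1,"rx":0,"ry":0,"rz":0,"fingers":3.4},
  {"dx":0,"dy":0,"dz":0.1,"rx":0,"ry":0,"rz":0,"fingers":3.8},
  {"dx":0,"dy":0,"dz":0.1,"rx":0,"ry":0,"rz":0,"fingers":4.2},
  {"dx":0,"dy":0,"dz":0.1,"rx":0,"ry":0,"rz":0,"fingers":4.5},
  {"dx":0,"dy":0,"dz":0.1,"rx":0,"ry":0,"rz":0,"fingers":5},
  {"dx":0,"dy":0,"dz":0.1,"rx":0,"ry":0,"rz":0,"fingers":5.6},
  {"dx":0,"dy":0,"dz":0.1,"rx":0,"ry":0,"rz":0,"fingers":6.2},
  {"dx":0,"dy":0,"dz":0.1,"rx":0,"ry":0,"rz":0,"fingers":6.5},
  {"dx":0,"dy":0,"dz":0.1,"rx":0,"ry":0,"rz":0,"fingers":6.5},
  {"dx":0,"dy":0,"dz":-0.5,"rx":0,"ry":0,"rz":0,"fingers":6.5},
])

```text
t: 21.95
position: [0.5987, 0.0175, 0.0835]
ee_rot: [[0.865, -0.501, -0.001], [-0.501, -0.865, 0.0], [-0.001, 0.0, -1.0]]
force: [0.6, -0.1, 0.6]
opening: 0.0648
grasp_force: 0.0
```

Emit:
play_rows([
  {"dx":0,"dy":0,"dz":-2,"rx":0,"ry":0,"rz":0,"fingers":6.5},
  {"dx":0,"dy":0,"dz":-5,"rx":0,"ry":0,"rz":0,"fingers":6.5},
  {"dx":0,"dy":0,"dz":-9,"rx":0,"ry":0,"rz":0,"fingers":6.5},
  {"dx":0,"dy":0,"dz":-13,"rx":0,"ry":0,"rz":0,"fingers":6.5},
  {"dx":0,"dy":0,"dz":-17,"rx":0,"ry":0,"rz":0,"fingers":6.5},
  {"dx":0,"dy":0,"dz":-20,"rx":0,"ry":0,"rz":0,"fingers":6.5},
  {"dx":0,"dy":0,"dz":-21,"rx":0,"ry":0,"rz":0,"fingers":6.5},
  {"dx":0,"dy":0,"dz":-21,"rx":0,"ry":0,"rz":0,"fingers":6},
  {"dx":0,"dy":0,"dz":-21,"rx":0,"ry":0,"rz":0,"fingers":5},
  {"dx":0,"dy":0,"dz":-21,"rx":0,"ry":0,"rz":0,"fingers":5},
])

```text
t: 23.2
position: [0.5987, 0.0175, 0.2926]
ee_rot: [[0.865, -0.501, -0.002], [-0.501, -0.865, 0.0], [-0.001, 0.001, -1.0]]
force: [0.4, 0.7, 0.6]
opening: 0.0503
grasp_force: 0.0
```

```bash
python3 - <<'E'
from h import *
go((.6543,-.0554,.25,-30))
s,c=snap('wrist','w9')
# black bar: predicted location & minAreaRect of dark blob
p=proj(s,c,(.6543,-.0554,.188)); print(p)
m=cv2.inRange(c['pixels'],(0,0,0),(45,45,45)); u,v=p.astype(int)
w=np.zeros_like(m); x0,x1,y0,y1=u-60,u+60,max(v-60,0),v+60; w[y0:y1,x0:x1]=m[y0:y1,x0:x1]
n,l,st,ce=cv2.connectedComponentsWithStats(w); print([(st[i],ce[i].round(1)) for i in range(1,n) if st[i][4]>150])
cv2.imwrite('pics/c9.png',cv2.resize(c['pixels'][max(v-130,0):v+130,u-160:min(u+160,640)],None,fx=2,fy=2)); print(max(v-130,0),u-160)
E
```

```text
t 23.2 p [0.5987 0.0175 0.2926] yaw -30.09 tilt [-0.0016  0.     -1.    ] F [0.4 0.7 0.6] open 0.0503 gf 0.0
[8.47 3.52 4.25] r [ 0.04  0.08 -0.09]
[350.98364039 107.92747198]
[(array([345,  86,  16,  46, 499], dtype=int32), array([352.4, 108.8]))]
0 190
```

View pics/c9.png

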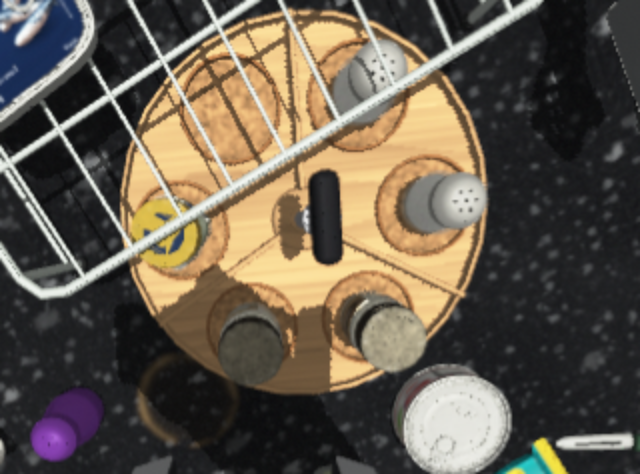

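Both browns share the front compartment, both salts the right one, and the yellow-lidded jar stands beside the empty back-left ring. That confirms the pairing. The bar is at (352.4,108.8), close to the predicted axis. Next I'll get its yaw.

```bash
python3 - <<'E'
from h import *
s,c=load('w9')
m=cv2.inRange(c['pixels'],(0,0,0),(45,45,45)); w=np.zeros_like(m); w[60:160,300:400]=m[60:160,300:400]
cn=max(cv2.findContours(w,0,1)[0],key=cv2.contourArea); vx,vy,x0,y0=cv2.fitLine(cn,2,0,.01,.01).ravel()
a=plane(s,c,x0-15*vx,y0-15*vy,.188); b=plane(s,c,x0+15*vx,y0+15*vy,.188); d=a-b
print('axis',plane(s,c,352.4,108.8,.188),'yaw',np.degrees(np.arctan2(d[1],d[0])))
go((.655,-.056,.25,-26),(.655,-.056,.157,-26))
E
```

```text
axis [ 0.65287923 -0.05621552  0.188     ] yaw -24.709517308390357
t 23.25 p [0.5988 0.0175 0.2928] yaw -30.09 tilt [-0.0012  0.     -1.    ] F [ 0.6 -0.2  0.7] open 0.05 gf 0.0
[8.55 3.54 4.28] r [ 0.03  0.06 -4.09]
[ 8.56  3.53 13.58] r [ 0.03  0.06 -4.09]
```

Emit:
play_rows([
  {"dx":2,"dy":0.8,"dz":0,"rx":0,"ry":0,"rz":-1,"fingers":5},
  {"dx":5,"dy":2,"dz":0,"rx":0,"ry":0,"rz":-3,"fingers":5},
  {"dx":7.5,"dy":3.2,"dz":0,"rx":0,"ry":0,"rz":-5,"fingers":5},
  {"dx":8.5,"dy":3.6,"dz":1.5,"rx":0,"ry":0,"rz":-5.4,"fingers":5},
  {"dx":8.5,"dy":3.6,"dz":4.5,"rx":0,"ry":0,"rz":-5.4,"fingers":5},
  {"dx":8.5,"dy":3.6,"dz":7.5,"rx":0,"ry":0,"rz":-5.4,"fingers":5},
  {"dx":8.5,"dy":3.6,"dz":10.5,"rx":0,"ry":0,"rz":-5.4,"fingers":5},
  {"dx":8.5,"dy":3.6,"dz":12.5,"rx":0,"ry":0,"rz":-5.4,"fingers":5},
  {"dx":8.5,"dy":3.6,"dz":13.7,"rx":0,"ry":0,"rz":-5.4,"fingers":5},
  {"dx":8.5,"dy":3.6,"dz":13.7,"rx":0,"ry":0,"rz":-5.4,"fingers":5},
])

```text
t: 24.5
position: [0.654, -0.0558, 0.1557]
ee_rot: [[0.909, -0.418, -0.001], [-0.418, -0.909, 0.0], [-0.001, 0.0, -1.0]]
force: [-0.2, 0.1, -0.5]
opening: 0.0499
grasp_force: 0.0
```

Emit:
play_rows([
  {"dx":0,"dy":0,"dz":0,"rx":0,"ry":0,"rz":0,"fingers":4},
  {"dx":0,"dy":0,"dz":0,"rx":0,"ry":0,"rz":0,"fingers":3},
  {"dx":0,"dy":0,"dz":0,"rx":0,"ry":0,"rz":0,"fingers":2.4},
  {"dx":0,"dy":0,"dz":0,"rx":0,"ry":0,"rz":0,"fingers":2},
  {"dx":0,"dy":0,"dz":0,"rx":0,"ry":0,"rz":0,"fingers":1.8},
  {"dx":0,"dy":0,"dz":0,"rx":0,"ry":0,"rz":0,"fingers":1.6},
  {"dx":0,"dy":0,"dz":0,"rx":0,"ry":0,"rz":0,"fingers":1.4},
  {"dx":0,"dy":0,"dz":0,"rx":0,"ry":0,"rz":0,"fingers":1.2},
  {"dx":0,"dy":0,"dz":0,"rx":0,"ry":0,"rz":0,"fingers":1},
  {"dx":0,"dy":0,"dz":0,"rx":0,"ry":0,"rz":0,"fingers":1},
], squeeze=20)

```text
t: 25.75
position: [0.6543, -0.0568, 0.1566]
ee_rot: [[0.908, -0.418, -0.0], [-0.418, -0.908, -0.001], [-0.0, 0.001, -1.0]]
force: [-3.2, -3.5, 1.8]
opening: 0.0136
grasp_force: 20.0
```

```bash
python3 -c "
from h import *
go(); s=arm.sense(); print(s['wrist_torque'],s['joint_positions'].round(1))"
```

```text
t 25.75 p [ 0.6543 -0.0568  0.1566] yaw -24.71 tilt [-4.e-04 -5.e-04 -1.e+00] F [-3.2 -3.5  1.8] open 0.0136 gf 20.0
[-0.97854043  0.8756715   0.03185024] [   9.1   28.9   -9.6   88.8    5.2   62.8 -116.4]
```

Gripped the bar. Turn counterclockwise gently, ramping the speed up.

Emit:
play_rows([
  {"dx":0,"dy":0,"dz":0,"rx":0,"ry":0,"rz":-0.3,"fingers":1},
  {"dx":0,"dy":0,"dz":0,"rx":0,"ry":0,"rz":-1,"fingers":1},
  {"dx":0,"dy":0,"dz":0,"rx":0,"ry":0,"rz":-2,"fingers":1},
  {"dx":0,"dy":0,"dz":0,"rx":0,"ry":0,"rz":-3.5,"fingers":1},
  {"dx":0,"dy":0,"dz":0,"rx":0,"ry":0,"rz":-5.5,"fingers":1},
  {"dx":0,"dy":0,"dz":0,"rx":0,"ry":0,"rz":-8,"fingers":1},
  {"dx":0,"dy":0,"dz":0,"rx":0,"ry":0,"rz":-11,"fingers":1},
  {"dx":0,"dy":0,"dz":0,"rx":0,"ry":0,"rz":-14,"fingers":1},
  {"dx":0,"dy":0,"dz":0,"rx":0,"ry":0,"rz":-17,"fingers":1},
  {"dx":0,"dy":0,"dz":0,"rx":0,"ry":0,"rz":-20,"fingers":1},
])

```text
t: 27.0
position: [0.6545, -0.0563, 0.1566]
ee_rot: [[0.997, -0.08, -0.0], [-0.08, -0.997, 0.0], [-0.0, -0.0, -1.0]]
force: [-2.5, -1.6, 0.0]
opening: 0.0141
grasp_force: 20.0
```

Emit:
play_rows([
  {"dx":0,"dy":0,"dz":0,"rx":0,"ry":0,"rz":-3,"fingers":1},
  {"dx":0,"dy":0,"dz":0,"rx":0,"ry":0,"rz":-6,"fingers":1},
  {"dx":0,"dy":0,"dz":0,"rx":0,"ry":0,"rz":-9,"fingers":1},
  {"dx":0,"dy":0,"dz":0,"rx":0,"ry":0,"rz":-12.5,"fingers":1},
  {"dx":0,"dy":0,"dz":0,"rx":0,"ry":0,"rz":-16,"fingers":1},
  {"dx":0,"dy":0,"dz":0,"rx":0,"ry":0,"rz":-19.5,"fingers":1},
  {"dx":0,"dy":0,"dz":0,"rx":0,"ry":0,"rz":-23,"fingers":1},
  {"dx":0,"dy":0,"dz":0,"rx":0,"ry":0,"rz":-26.5,"fingers":1},
  {"dx":0,"dy":0,"dz":0,"rx":0,"ry":0,"rz":-30,"fingers":1},
  {"dx":0,"dy":0,"dz":0,"rx":0,"ry":0,"rz":-33.5,"fingers":1},
])

```text
t: 28.25
position: [0.6543, -0.0554, 0.1566]
ee_rot: [[0.875, 0.484, -0.001], [0.484, -0.875, 0.001], [-0.0, -0.001, -1.0]]
force: [-3.8, 1.8, 1.8]
opening: 0.0135
grasp_force: 20.0
```

Forces are small. Turned 53.5° so far; continuing to about 135°.

Emit:
play_rows([
  {"dx":0,"dy":0,"dz":0,"rx":0,"ry":0,"rz":-3.5,"fingers":1},
  {"dx":0,"dy":0,"dz":0,"rx":0,"ry":0,"rz":-7,"fingers":1},
  {"dx":0,"dy":0,"dz":0,"rx":0,"ry":0,"rz":-10.5,"fingers":1},
  {"dx":0,"dy":0,"dz":0,"rx":0,"ry":0,"rz":-14,"fingers":1},
  {"dx":0,"dy":0,"dz":0,"rx":0,"ry":0,"rz":-17.5,"fingers":1},
  {"dx":0,"dy":0,"dz":0,"rx":0,"ry":0,"rz":-21,"fingers":1},
  {"dx":0,"dy":0,"dz":0,"rx":0,"ry":0,"rz":-24.5,"fingers":1},
  {"dx":0,"dy":0,"dz":0,"rx":0,"ry":0,"rz":-28,"fingers":1},
  {"dx":0,"dy":0,"dz":0,"rx":0,"ry":0,"rz":-31.5,"fingers":1},
  {"dx":0,"dy":0,"dz":0,"rx":0,"ry":0,"rz":-35,"fingers":1},
])

```text
t: 29.5
position: [0.6536, -0.0547, 0.1566]
ee_rot: [[0.438, 0.899, -0.002], [0.899, -0.438, 0.002], [0.0, -0.003, -1.0]]
force: [-10.7, 4.0, 5.3]
opening: 0.0136
grasp_force: 20.0
```

Emit:
play_rows([
  {"dx":0,"dy":0,"dz":0,"rx":0,"ry":0,"rz":-3.5,"fingers":1},
  {"dx":0,"dy":0,"dz":0,"rx":0,"ry":0,"rz":-7,"fingers":1},
  {"dx":0,"dy":0,"dz":0,"rx":0,"ry":0,"rz":-10.5,"fingers":1},
  {"dx":0,"dy":0,"dz":0,"rx":0,"ry":0,"rz":-14,"fingers":1},
  {"dx":0,"dy":0,"dz":0,"rx":0,"ry":0,"rz":-17.5,"fingers":1},
  {"dx":0,"dy":0,"dz":0,"rx":0,"ry":0,"rz":-21,"fingers":1},
  {"dx":0,"dy":0,"dz":0,"rx":0,"ry":0,"rz":-24.5,"fingers":1},
  {"dx":0,"dy":0,"dz":0,"rx":0,"ry":0,"rz":-28,"fingers":1},
  {"dx":0,"dy":0,"dz":0,"rx":0,"ry":0,"rz":-31.5,"fingers":1},
  {"dx":0,"dy":0,"dz":0,"rx":0,"ry":0,"rz":-35,"fingers":1},
])

```text
t: 30.75
position: [0.6527, -0.0546, 0.1566]
ee_rot: [[-0.157, 0.988, -0.004], [0.988, 0.157, 0.001], [0.002, -0.004, -1.0]]
force: [-18.1, 3.9, 10.2]
opening: 0.0139
grasp_force: 20.0
```

Emit:
play_rows([
  {"dx":0,"dy":0,"dz":0,"rx":0,"ry":0,"rz":-3,"fingers":1},
  {"dx":0,"dy":0,"dz":0,"rx":0,"ry":0,"rz":-5.5,"fingers":1},
  {"dx":0,"dy":0,"dz":0,"rx":0,"ry":0,"rz":-7.5,"fingers":1},
  {"dx":0,"dy":0,"dz":0,"rx":0,"ry":0,"rz":-9,"fingers":1},
  {"dx":0,"dy":0,"dz":0,"rx":0,"ry":0,"rz":-10,"fingers":1},
  {"dx":0,"dy":0,"dz":0,"rx":0,"ry":0,"rz":-10.5,"fingers":1},
  {"dx":0,"dy":0,"dz":0,"rx":0,"ry":0,"rz":-10.5,"fingers":1},
  {"dx":0,"dy":0,"dz":0,"rx":0,"ry":0,"rz":-10.5,"fingers":1},
  {"dx":0,"dy":0,"dz":0,"rx":0,"ry":0,"rz":-10.5,"fingers":1},
  {"dx":0,"dy":0,"dz":0,"rx":0,"ry":0,"rz":-10.5,"fingers":1.3},
])

```text
t: 32.0
position: [0.6524, -0.0547, 0.1565]
ee_rot: [[-0.332, 0.943, -0.005], [0.943, 0.332, 0.001], [0.003, -0.004, -1.0]]
force: [-19.5, 4.0, 11.1]
opening: 0.0135
grasp_force: 20.0
```

Emit:
play_rows([
  {"dx":0,"dy":0,"dz":0,"rx":0,"ry":0,"rz":0,"fingers":1.5},
  {"dx":0,"dy":0,"dz":0,"rx":0,"ry":0,"rz":0,"fingers":2},
  {"dx":0,"dy":0,"dz":0,"rx":0,"ry":0,"rz":0,"fingers":3},
  {"dx":0,"dy":0,"dz":0,"rx":0,"ry":0,"rz":0,"fingers":4},
  {"dx":0,"dy":0,"dz":0,"rx":0,"ry":0,"rz":0,"fingers":4.6},
  {"dx":0,"dy":0,"dz":-1,"rx":0,"ry":0,"rz":0,"fingers":5},
  {"dx":0,"dy":0,"dz":-4,"rx":0,"ry":0,"rz":0,"fingers":5},
  {"dx":0,"dy":0,"dz":-8,"rx":0,"ry":0,"rz":0,"fingers":5},
  {"dx":0,"dy":0,"dz":-12,"rx":0,"ry":0,"rz":0,"fingers":5},
  {"dx":0,"dy":0,"dz":-14,"rx":0,"ry":0,"rz":0,"fingers":6.5},
])

```text
t: 33.25
position: [0.6551, -0.0559, 0.2998]
ee_rot: [[-0.331, 0.944, 0.003], [0.944, 0.331, -0.0], [-0.001, 0.003, -1.0]]
force: [0.3, -0.7, -0.5]
opening: 0.0572
grasp_force: 0.0
```

```bash
python3 - <<'E'
from h import *
go((.4363,.0257,.3,100))
s,c=snap('wrist','w10'); print(arm.sense()['joint_positions'].round(1))
ax=np.array([.6543,-.056])
for a in(139,141): p=ax+.092*np.array([np.cos(np.radians(a)),np.sin(np.radians(a))]); print(a,p,proj(s,c,(*p,.022)))
_,t=snap('top','t10')
im=np.zeros((600,800,3),np.uint8); im[:400,:640]=c['pixels']; cv2.imwrite('pics/c10.png',c['pixels'])
print('jar',proj(s,c,(.4363,.0257,.096)))
E
```

```text
t 33.25 p [ 0.6551 -0.0559  0.2998] yaw 109.32 tilt [ 3.e-03 -1.e-04 -1.e+00] F [ 0.3 -0.7 -0.5] open 0.0572 gf 0.0
[ 14.94 -17.94  -0.08] r [0.16 0.05 9.32]
[ 29.1  27.5 -40.1  77.6  17.6  80.9   8.8]
139 [0.58486672 0.00435743] [286.67347208 110.79687485]
141 [0.58280257 0.00189748] [284.91343982 111.90457038]
jar [171.31349932  52.2364331 ]
```

View pics/c10.png

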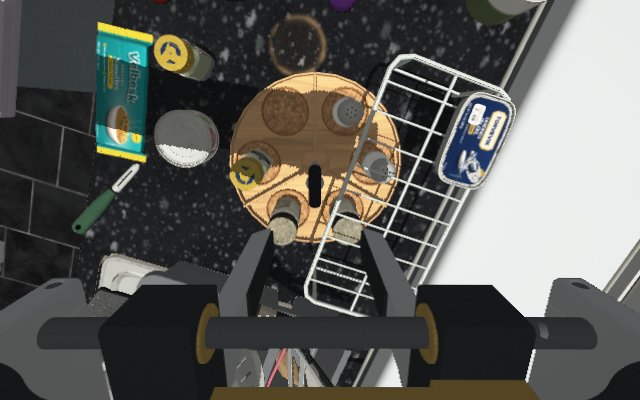

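All jars still stand. In the view, the empty ring is at (285,110), the fixed yellow jar at (247,172), and the loose yellow jar's lid at (171,53). The two browns are at the bottom and the two salts at the right. That uses up my viewed pictures, so I'll continue by measurement only.

```bash
cat >> h.py <<'E'
def lid(s,c,p,r=28):
    u,v=proj(s,c,p).astype(int); u0,v0=max(u-r,0),max(v-r,0); im=c['pixels'][v0:v+r,u0:u+r]; h=cv2.cvtColor(im,cv2.COLOR_BGR2HSV)
    m=cv2.inRange(h,(18,110,70),(35,255,255)); m=cv2.morphologyEx(m,cv2.MORPH_CLOSE,np.ones((9,9)))
    cn=max(cv2.findContours(m,0,2)[0],key=cv2.contourArea); return np.array(cv2.minEnclosingCircle(cn)[0])+[u0,v0],cv2.minEnclosingCircle(cn)[1],cv2.contourArea(cn)
E
python3 - <<'E'
from h import *
s,c=load('w10'); q=lid(s,c,(.4363,.0257,.09)); print(q, plane(s,c,*q[0],.092))
_,t=load('t10'); q2=lid(None,t,(.4363,.0257,.09),16); print(q2,plane(None,t,*q2[0],.092)); print(tri([ray(s,c,*q[0]),ray(None,t,*q2[0])]))
print('seat',plane(s,c,285,110,.022))
go((.436,.027,.3,140),(.436,.027,.23,140))
E
```

```text
(array([168.,  50.]), 28.600797653198242, 1247.0) [0.43005861 0.02687975 0.092     ]
(array([321.90886688, 249.84482765]), 9.352156639099121, 230.0) [0.43653767 0.02649057 0.092     ]
[0.43642188 0.02651084 0.10523378]
seat [0.58207921 0.00462639 0.022     ]
t 33.35 p [ 0.6554 -0.0559  0.2996] yaw 109.32 tilt [ 3.8e-03 -2.0e-04 -1.0e+00] F [ 0.4 -0.2  0.5] open 0.0634 gf 0.0
[ 15.08 -17.96  -0.12] r [  0.18   0.14 -30.68]
[ 15.09 -17.99   6.88] r [  0.18   0.14 -30.68]
```

Emit:
play_rows([
  {"dx":1,"dy":-1.2,"dz":0,"rx":0,"ry":0,"rz":-2,"fingers":7},
  {"dx":3.5,"dy":-4,"dz":0,"rx":0,"ry":0,"rz":-6,"fingers":7},
  {"dx":6,"dy":-7.5,"dz":0,"rx":0,"ry":0,"rz":-12,"fingers":7},
  {"dx":9,"dy":-11,"dz":0,"rx":0,"ry":0,"rz":-18,"fingers":7},
  {"dx":12,"dy":-14.5,"dz":1,"rx":0,"ry":0,"rz":-24,"fingers":7},
  {"dx":14.3,"dy":-17,"dz":3,"rx":0,"ry":0,"rz":-29,"fingers":7},
  {"dx":15,"dy":-18,"dz":5,"rx":0.1,"ry":0.1,"rz":-30.7,"fingers":7},
  {"dx":15,"dy":-18,"dz":7,"rx":0.1,"ry":0.1,"rz":-30.7,"fingers":7},
  {"dx":15,"dy":-18,"dz":7,"rx":0.1,"ry":0.1,"rz":-30.7,"fingers":7},
  {"dx":15,"dy":-18,"dz":7,"rx":0.1,"ry":0.1,"rz":-30.7,"fingers":7},
])

```text
t: 34.6
position: [0.4353, 0.0259, 0.2272]
ee_rot: [[-0.766, 0.643, -0.002], [0.643, 0.766, 0.001], [0.002, -0.001, -1.0]]
force: [-1.0, 0.3, 0.3]
opening: 0.0696
grasp_force: 0.0
```

```bash
python3 - <<'E'
from h import *
s,c=snap('wrist','w11'); print(proj(s,c,(.436,.027,.096)))
q=lid(s,c,(.436,.027,.096),40); print(q,plane(s,c,*q[0],.096))
u,v=q[0].astype(int); h=cv2.cvtColor(c['pixels'],cv2.COLOR_BGR2HSV)
for r in range(v-36,v+30,6): print(r,[tuple(h[r,x]) and '%d/%d/%d'%tuple(h[r,x]) for x in range(u-24,u+25,8)])
go((.436,.027,.057,140))
E
```

```text
[319.01391074 184.8306124 ]
(array([316.57692337, 183.80769348]), 18.98350715637207, 1009.0) [0.43327887 0.02563246 0.096     ]
147 ['105/13/38', '105/26/20', '135/26/20', '100/19/41', '135/22/23', '90/13/19', '120/16/31']
153 ['120/18/29', '0/0/21', '120/24/21', '105/21/24', '90/13/20', '120/8/34', '105/23/22']
159 ['130/36/21', '0/0/26', '90/9/55', '38/54/95', '38/53/92', '105/27/19', '0/0/19']
165 ['120/24/21', '105/26/20', '40/55/97', '23/130/100', '37/44/133', '0/0/20', '120/12/21']
171 ['90/26/20', '30/14/143', '23/142/106', '23/162/107', '23/162/107', '110/14/55', '60/11/23']
177 ['105/21/24', '26/27/149', '24/158/103', '109/130/47', '24/141/92', '23/161/108', '90/9/27']
183 ['100/19/40', '23/159/101', '23/143/93', '24/158/103', '117/48/48', '23/148/107', '105/20/25']
189 ['110/19/41', '22/140/100', '23/159/106', '23/159/106', '110/125/49', '23/155/105', '110/35/22']
195 ['130/18/42', '110/19/41', '24/158/105', '24/155/99', '23/161/106', '23/120/51', '120/13/19']
201 ['120/11/45', '105/13/78', '10/18/43', '23/155/110', '23/133/86', '135/11/45', '110/8/92']
207 ['135/19/27', '110/19/41', '108/31/41', '105/9/55', '120/13/39', '120/20/39', '120/23/33']
t 34.65 p [0.4354 0.0259 0.2273] yaw 140.01 tilt [-1.8e-03  7.0e-04 -1.0e+00] F [-0.1 -0.6 -0.8] open 0.07 gf 0.0
[-0.    0.13 17.03] r [-0.04 -0.1   0.01]
```

The lid centre is at (316.6,183.8), which gives (0.434,0.026), right under the tool. Descend and grip.

Emit:
play_rows([
  {"dx":0,"dy":0,"dz":1,"rx":0,"ry":0,"rz":0,"fingers":7},
  {"dx":0,"dy":0,"dz":3,"rx":0,"ry":0,"rz":0,"fingers":7},
  {"dx":0,"dy":0,"dz":6,"rx":0,"ry":0,"rz":0,"fingers":7},
  {"dx":0,"dy":0,"dz":8.5,"rx":0,"ry":0,"rz":0,"fingers":7},
  {"dx":0,"dy":0,"dz":10,"rx":0,"ry":0,"rz":0,"fingers":7},
  {"dx":0,"dy":0,"dz":12,"rx":0,"ry":0,"rz":0,"fingers":7},
  {"dx":0,"dy":0,"dz":14,"rx":0,"ry":0,"rz":0,"fingers":7},
  {"dx":0,"dy":0,"dz":16,"rx":0,"ry":0,"rz":0,"fingers":7},
  {"dx":0,"dy":0,"dz":17,"rx":0,"ry":0,"rz":0,"fingers":7},
  {"dx":0,"dy":0,"dz":17,"rx":0,"ry":0,"rz":0,"fingers":7},
], squeeze=15)

```text
t: 35.9
position: [0.4345, 0.0261, 0.0565]
ee_rot: [[-0.766, 0.642, -0.003], [0.642, 0.766, 0.001], [0.003, -0.001, -1.0]]
force: [-0.4, -0.5, 0.4]
opening: 0.0701
grasp_force: 0.0
```

Emit:
play_rows([
  {"dx":0,"dy":0,"dz":0,"rx":0,"ry":0,"rz":0,"fingers":6},
  {"dx":0,"dy":0,"dz":0,"rx":0,"ry":0,"rz":0,"fingers":5.2},
  {"dx":0,"dy":0,"dz":0,"rx":0,"ry":0,"rz":0,"fingers":4.8},
  {"dx":0,"dy":0,"dz":0,"rx":0,"ry":0,"rz":0,"fingers":4.5},
  {"dx":0,"dy":0,"dz":0,"rx":0,"ry":0,"rz":0,"fingers":4.2},
  {"dx":0,"dy":0,"dz":0,"rx":0,"ry":0,"rz":0,"fingers":3.9},
  {"dx":0,"dy":0,"dz":0,"rx":0,"ry":0,"rz":0,"fingers":3.6},
  {"dx":0,"dy":0,"dz":0,"rx":0,"ry":0,"rz":0,"fingers":3.3},
  {"dx":0,"dy":0,"dz":0,"rx":0,"ry":0,"rz":0,"fingers":3.2},
  {"dx":0,"dy":0,"dz":0,"rx":0,"ry":0,"rz":0,"fingers":3.2},
])

```text
t: 37.15
position: [0.4347, 0.0259, 0.0567]
ee_rot: [[-0.766, 0.643, -0.002], [0.643, 0.766, 0.001], [0.002, -0.001, -1.0]]
force: [0.7, 0.4, 1.1]
opening: 0.0408
grasp_force: 15.0
```

```bash
python3 -c "
from h import *
go((.583,.004,.21,140))"
```

```text
t 37.15 p [0.4347 0.0259 0.0567] yaw 140.02 tilt [-2.3e-03  6.0e-04 -1.0e+00] F [0.7 0.4 1.1] open 0.0408 gf 15.0
[-12.74   7.83 -15.36] r [-0.06 -0.12  0.02]
```

Emit:
play_rows([
  {"dx":0,"dy":0,"dz":-0.5,"rx":0,"ry":0,"rz":0,"fingers":3.2},
  {"dx":0,"dy":0,"dz":-2,"rx":0,"ry":0,"rz":0,"fingers":3.2},
  {"dx":0,"dy":0,"dz":-4.5,"rx":0,"ry":0,"rz":0,"fingers":3.2},
  {"dx":0,"dy":0,"dz":-7.5,"rx":0,"ry":0,"rz":0,"fingers":3.2},
  {"dx":0,"dy":0,"dz":-10.5,"rx":0,"ry":0,"rz":0,"fingers":3.2},
  {"dx":0,"dy":0,"dz":-13,"rx":0,"ry":0,"rz":0,"fingers":3.2},
  {"dx":-1.5,"dy":1,"dz":-15,"rx":0,"ry":0,"rz":0,"fingers":3.2},
  {"dx":-4,"dy":2.5,"dz":-15.3,"rx":0,"ry":0,"rz":0,"fingers":3.2},
  {"dx":-7,"dy":4.3,"dz":-15.3,"rx":0,"ry":0,"rz":0,"fingers":3.2},
  {"dx":-9,"dy":5.5,"dz":-15.3,"rx":0,"ry":0,"rz":0,"fingers":3.2},
])

```text
t: 38.4
position: [0.5403, 0.0099, 0.2102]
ee_rot: [[-0.766, 0.643, -0.002], [0.643, 0.766, 0.001], [0.002, -0.001, -1.0]]
force: [-1.5, -0.2, -1.6]
opening: 0.0411
grasp_force: 15.0
```

Emit:
play_rows([
  {"dx":-1.5,"dy":1,"dz":0,"rx":0,"ry":0,"rz":0,"fingers":3.2},
  {"dx":-3,"dy":1.8,"dz":0,"rx":0,"ry":0,"rz":0,"fingers":3.2},
  {"dx":-3.7,"dy":2.3,"dz":0,"rx":0,"ry":0,"rz":0,"fingers":3.2},
  {"dx":-3.7,"dy":2.3,"dz":1,"rx":0,"ry":0,"rz":0,"fingers":3.2},
  {"dx":-3.7,"dy":2.3,"dz":3,"rx":0,"ry":0,"rz":0,"fingers":3.2},
  {"dx":-3.7,"dy":2.3,"dz":5.5,"rx":0,"ry":0,"rz":0,"fingers":3.2},
  {"dx":-3.7,"dy":2.3,"dz":7.5,"rx":0,"ry":0,"rz":0,"fingers":3.2},
  {"dx":-3.7,"dy":2.3,"dz":9,"rx":0,"ry":0,"rz":0,"fingers":3.2},
  {"dx":-3.7,"dy":2.3,"dz":9,"rx":0,"ry":0,"rz":0,"fingers":3.2},
  {"dx":-3.7,"dy":2.3,"dz":9,"rx":0,"ry":0,"rz":0,"fingers":3.2},
])

```text
t: 39.65
position: [0.5826, 0.0041, 0.1199]
ee_rot: [[-0.766, 0.643, -0.002], [0.643, 0.766, 0.001], [0.002, -0.001, -1.0]]
force: [0.3, 0.1, -0.5]
opening: 0.0409
grasp_force: 15.0
```

```bash
python3 - <<'E'
from h import *
go((.583,.004,.078,140))
s,c=snap('wrist','w12'); x,y=s['ee_rot'][:,0],s['ee_rot'][:,1]; q=np.array([.583,.004,.0265])
print('ring x+',proj(s,c,q+.0365*x),'y',proj(s,c,q+.0365*y),proj(s,c,q-.0365*y), 'jar',proj(s,c,s['position']+[0,0,.04]))
# tray wood/cork profile: along tool x beyond jar, and tool y
g=c['pixels']
for nm,d in(('x',x),('y',y),('-y',-y)):
    print(nm,[(int(r*1000),int(g[tuple(proj(s,c,q+[0,0,-.004]+d*r).round().astype(int)[::-1])].sum())) for r in np.arange(.024,.052,.002)])
print(proj(s,c,(.6543,-.056,.188)))
E
```

```text
t 39.65 p [0.5826 0.0041 0.1199] yaw 140.01 tilt [-1.7e-03  6.0e-04 -1.0e+00] F [ 0.3  0.1 -0.5] open 0.0409 gf 15.0
[-0.05  0.02  4.19] r [-0.04 -0.1   0.01]
ring x+ [318.18489181 158.68230755] y [353.71064567 194.11501832] [282.58039288 194.12782969] jar [318.73507659 253.52491339]
x [(24, 278), (26, 258), (28, 248), (30, 273), (32, 269), (34, 218), (36, 241), (38, 338), (40, 339), (42, 310), (44, 240), (46, 59), (48, 64), (50, 71)]
y [(24, 285), (26, 295), (28, 264), (30, 293), (32, 250), (34, 224), (36, 305), (38, 325), (40, 329), (42, 333), (44, 336), (46, 341), (48, 341), (50, 327)]
-y [(24, 309), (26, 277), (28, 286), (30, 284), (32, 269), (34, 265), (36, 208), (38, 226), (40, 322), (42, 323), (44, 326), (46, 333), (48, 340), (50, 342)]
[318.75657271 419.16392292]
```

The ring's edge shows at 35 mm (x), 34 mm (+y) and 37 mm (-y) from the aimed centre, so it is aligned within 2 mm. Lower and release.

Emit:
play_rows([
  {"dx":0,"dy":-0.1,"dz":0.5,"rx":0,"ry":0,"rz":0,"fingers":3.2},
  {"dx":0,"dy":-0.1,"dz":1.2,"rx":0,"ry":0,"rz":0,"fingers":3.2},
  {"dx":0,"dy":-0.1,"dz":2,"rx":0,"ry":0,"rz":0,"fingers":3.2},
  {"dx":0,"dy":-0.1,"dz":2.8,"rx":0,"ry":0,"rz":0,"fingers":3.2},
  {"dx":0,"dy":-0.1,"dz":3.4,"rx":0,"ry":0,"rz":0,"fingers":3.2},
  {"dx":0,"dy":-0.1,"dz":3.8,"rx":0,"ry":0,"rz":0,"fingers":3.2},
  {"dx":0,"dy":-0.1,"dz":4,"rx":0,"ry":0,"rz":0,"fingers":3.2},
  {"dx":0,"dy":-0.1,"dz":4.2,"rx":0,"ry":0,"rz":0,"fingers":3.2},
  {"dx":0,"dy":-0.1,"dz":4.3,"rx":0,"ry":0,"rz":0,"fingers":3.2},
  {"dx":0,"dy":-0.1,"dz":4.3,"rx":0,"ry":0,"rz":0,"fingers":3.2},
])

```text
t: 40.95
position: [0.5818, 0.0033, 0.0767]
ee_rot: [[-0.766, 0.643, -0.002], [0.643, 0.766, 0.0], [0.002, -0.001, -1.0]]
force: [-0.9, -0.4, 3.5]
opening: 0.0409
grasp_force: 15.0
```

Emit:
play_rows([
  {"dx":0,"dy":0,"dz":0,"rx":0,"ry":0,"rz":0,"fingers":3.6},
  {"dx":0,"dy":0,"dz":0,"rx":0,"ry":0,"rz":0,"fingers":4},
  {"dx":0,"dy":0,"dz":0,"rx":0,"ry":0,"rz":0,"fingers":4.3},
  {"dx":0,"dy":0,"dz":0,"rx":0,"ry":0,"rz":0,"fingers":4.7},
  {"dx":0,"dy":0,"dz":0,"rx":0,"ry":0,"rz":0,"fingers":5.2},
  {"dx":0,"dy":0,"dz":0,"rx":0,"ry":0,"rz":0,"fingers":6},
  {"dx":0,"dy":0,"dz":0,"rx":0,"ry":0,"rz":0,"fingers":6.5},
  {"dx":0,"dy":0,"dz":0,"rx":0,"ry":0,"rz":0,"fingers":6.5},
  {"dx":0,"dy":0,"dz":0,"rx":0,"ry":0,"rz":0,"fingers":6.5},
  {"dx":0,"dy":0,"dz":-0.5,"rx":0,"ry":0,"rz":0,"fingers":6.5},
])

```text
t: 42.2
position: [0.5813, 0.0033, 0.0812]
ee_rot: [[-0.766, 0.643, -0.003], [0.643, 0.766, 0.001], [0.003, -0.001, -1.0]]
force: [-0.7, 0.3, 0.5]
opening: 0.065
grasp_force: 0.0
```

Emit:
play_rows([
  {"dx":0,"dy":0,"dz":-2,"rx":0,"ry":0,"rz":0,"fingers":6.5},
  {"dx":0,"dy":0,"dz":-5,"rx":0,"ry":0,"rz":0,"fingers":6.5},
  {"dx":0,"dy":0,"dz":-9,"rx":0,"ry":0,"rz":0,"fingers":6.5},
  {"dx":0,"dy":0,"dz":-13,"rx":0,"ry":0,"rz":0,"fingers":6.5},
  {"dx":0,"dy":0,"dz":-17,"rx":0,"ry":0,"rz":0,"fingers":6.5},
  {"dx":0,"dy":0,"dz":-21,"rx":0,"ry":0,"rz":0,"fingers":6.5},
  {"dx":0,"dy":0,"dz":-24,"rx":0,"ry":0,"rz":0,"fingers":6.5},
  {"dx":0,"dy":0,"dz":-24,"rx":0,"ry":0,"rz":0,"fingers":6.5},
  {"dx":0,"dy":0,"dz":-24,"rx":0,"ry":0,"rz":0,"fingers":6.5},
  {"dx":0,"dy":0,"dz":-24,"rx":0,"ry":0,"rz":0,"fingers":6.5},
])

```text
t: 43.45
position: [0.5817, 0.0031, 0.3207]
ee_rot: [[-0.766, 0.643, -0.004], [0.643, 0.766, 0.001], [0.003, -0.002, -1.0]]
force: [0.6, -0.4, -0.0]
opening: 0.0649
grasp_force: 0.0
```

```bash
python3 - <<'E'
from h import *
go()
s,c=snap('wrist','w13'); g=c['pixels']; _,t=snap('top','t13')
ax=np.array([.6543,-.056])
P={n:ax+.092*np.array([np.cos(np.radians(a)),np.sin(np.radians(a))]) for n,a in(('yellow',140),('brown',260),('salt',20))}
q=lid(s,c,(*P['yellow'],.116),30); print('yellow lid',q,plane(s,c,*q[0],.116),P['yellow'])
for n,z in(('brown',.116),('salt',.11)): print(n,P[n],'wrist',proj(s,c,(*P[n],z)),proj(s,c,(*P[n],.022)),'top',proj(None,t,(*P[n],z)))
E
```

```text
t 43.45 p [0.5817 0.0031 0.3207] yaw 140.02 tilt [-3.5e-03  6.0e-04 -1.0e+00] F [ 0.6 -0.4 -0. ] open 0.0649 gf 0.0
yellow lid (array([315.        , 187.20000076]), 30.79035758972168, 1404.5) [ 0.59525691 -0.01359597  0.116     ] [0.58382391 0.00313646]
brown [ 0.63832437 -0.14660231] wrist [266.15933081 263.01268677] [274.68775617 237.71074663] top [393.95915524 167.72016628]
salt [ 0.74075172 -0.02453415] wrist [370.65899433 261.21267627] [362.32874394 237.79104069] top [344.26875918 127.34266093]
```

```bash
python3 - <<'E'
from h import *
s,c=load('w13'); ax=np.array([.6543,-.056])
h=cv2.cvtColor(c['pixels'],cv2.COLOR_BGR2HSV); u,v=proj(s,c,(.582,.0035,.116)).astype(int); print(u,v)
w=h[v-26:v+27,u-26:u+27]; m=cv2.inRange(w,(21,120,60),(30,255,255)); m=cv2.morphologyEx(cv2.morphologyEx(m,3,np.ones((7,7))),2,np.ones((3,3)))
cn=max(cv2.findContours(m,0,2)[0],key=cv2.contourArea); (a,b),r=cv2.minEnclosingCircle(cn); print((a+u-26,b+v-26),r,plane(s,c,a+u-26,b+v-26,.116))
s,c=load('w10')
for n,a,z in(('brown',260,.116),('salt',20,.11),('brownfix',320,.116),('saltfix',80,.11)):
    p=ax+.092*np.array([np.cos(np.radians(a)),np.sin(np.radians(a))]); print(n,p,'top',proj(s,c,(*p,z)),'floor',proj(s,c,(*p,.022)))
print(proj(s,c,(.6543,-.056,.188)))
E
```

```text
318 172
(np.float64(317.44117736816406), np.float64(171.5)) 15.164995193481445 [0.58029611 0.00341224 0.116     ]
brown [ 0.63832437 -0.14660231] top [284.03693573 230.95081828] floor [289.70775308 209.31247513]
salt [ 0.74075172 -0.02453415] top [385.30045473 172.56541402] floor [373.13332165 161.56993574]
brownfix [ 0.72477609 -0.11513646] top [350.13975088 230.13695287] floor [344.00416668 208.64045674]
saltfix [0.67027563 0.03460231] top [352.13141599 110.78549713] floor [345.45922408 110.5867186 ]
[316.50153921 188.17700884]
```

```bash
python3 - <<'E'
from h import *
s,c=load('w9'); 
for n,p in(('B',(.6136,-.1388)),('dropped',(.6156,-.1419))): print(n,proj(s,c,(*p,.11)),proj(s,c,(*p,.022)))
s,c=load('w10'); h=cv2.cvtColor(c['pixels'],cv2.COLOR_BGR2HSV)
for r in range(146,192,2): print(r,''.join('%4d'%h[r,x,2]+('.' if h[r,x,1]<70 else 'w') for x in range(356,404,3)))
E
```

```text
B [419.6051562  102.61981526] [400.1902951  104.01179868]
dropped [421.24799698  99.79178998] [401.48237789 101.71935252]
146  237w 112.  95.  90w  93w  93w  91w 223w 238w 186w 109. 119. 229w 111w 104w  31.
148   98. 110.  88w  95w  86w  91w  94w  88w 164w 217w 218w 166w 137. 210. 154w  29.
150  102. 108.  91w 102w  98w 102w  96w  85w  79w 222w 222w 158w 187w 234. 233. 207.
152  109. 100.  89w  83w 104w 104. 121. 125. 116. 166w 229w 211w 176w 248w 155w 150.
154  112.  95w  83w  90w 118. 127. 128. 129. 128. 123. 216w 206w  77w 241w 142w  45.
156  110.  93w 101w  98. 128. 129. 128. 127. 129. 129. 157w 209w  75w 239w 134w  63w
158  108.  95w 106w 124. 130. 128. 127. 122. 104. 101. 121. 150w 129w 244w 126w  65w
160  101. 100w 100. 129. 132. 128. 117.  84.  86.  88. 124. 121. 142w 228w 106w  66w
162  104w  85w 111. 130. 130. 130.  84.  87.  89.  88.  90. 142. 142w 244w  95w  65w
164  152. 155w 114. 130. 129. 110.  85.  88.  89.  93.  93. 169. 140. 205w  99w  85w
166  189w 115. 110. 127. 129.  84.  89.  89.  92. 101.  97. 194. 163. 233w 162w  38.
168  209w 190w 108w 234. 137.  84.  86.  90
[... 276 characters left out ...]
 171. 104w 202w  34.
176  209w 207w 199w 122w 115.  96.  86.  88.  92.  77.  89. 119. 181.  97w 138w  32.
178  163w 196w 236w 225w 187w 115w  84.  88.  90.  91.  86. 190. 210. 228. 136.  30.
180  237w 150w 195w 195w 200w 190w 135w  84.  87.  88. 186. 170. 245w 126w 196. 225.
182  246w 212w 159w 129w 168w 173w 151w 114. 151. 161. 147. 153w 241w 138w  33.  93.
184  109w 242w 232w 192w 163w 152w 161w 199w 111w 238w 220w 111w 100w 235w  18.  23.
186  101w 184w 243w 246w 246w 241w 245w 203w 239w 245w 245w 245w  95w 141w  31.  26.
188  210w 100w 190w 248w 248w 247w 247w 130w 244w 243w 243w 243w 116w  43.  37.  32.
190  232w 224w 101w 107w 237w 241w 241w 109w 240w 240w 240w 174w 235w  36.  35.  50.
```

Final checks:
- **Yellow:** its lid is 3 mm from the ring centre.
- **Brown:** its lid is within about 1 px of the prediction.
- **Salt:** the cap is at (381,170) against a predicted (385,173), about 5 mm off and inside the ring.

The tool is clear at z 0.32, so I'm handing in.

```bash
python3 -c "
from h import *
go(); print(arm.job_done())"
```

```text
t 43.55 p [0.5818 0.0031 0.3208] yaw 140.02 tilt [-3.3e-03  6.0e-04 -1.0e+00] F [-0.5  0.1  0.2] open 0.0649 gf 0.0
the job is handed in; nothing more can be done
None
```

I put the salt, brown-lidded and yellow-lidded jars upright in the empty rings beside their likes, within about 5 mm of centre by my last measurements, and handed in at 43.6 s; no verdict came back.

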